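Tighten the shielding-gas fitting on the welding bench

TASK

The compression nut on the bench's gas outlet has only been started. Run it down clockwise with the fingers until it is finger-tight, without forcing it any further by hand, then use the big open-end wrench to turn it just one flat more (a sixth of a turn). Lay the wrench gently back across its rest, as it was, and do not disturb the other things on the bench.

Things in the scene. Friction and masses are not known exactly. Their poses are not given: they have to be found in the camera images.
- nut: brass hexagon nut on the upright gas outlet: 36 mm across flats, 41.6 across corners, 22 tall. Origin at its centre, on its upright axis, 75 mm above the bench; z up, y square to one pair of flats (other pairs every 60 degrees). Turns about z without visibly rising or sinking; clockwise seen from above tightens. Free run at the start: 0.7 to 1.6 rad at about 0.25 N m; where it ends must be felt
- outlet: fixed gas outlet that carries the nut; origin on the bench, under the nut's axis. Base plate 100 x 85 mm, 10 thick; brass block 46 mm square, top 42 mm above the bench; 28 mm round neck from there to the nut; 18 mm plain tube stub standing out of the nut to 106 mm above the bench. A 20 mm copper pipe leaves the block along x and dips into the bench 95 mm off, lower than the block
- snug (a joint): how far the nut has been pulled up in its stiffening stretch after the free run, rad: 0 while it still runs free, then turning takes 0.5 N m, up to 0.15 (a little over under load) when fully finger-tight
- bite (a joint): how far the nut has been turned beyond finger-tight, rad, clockwise positive, 0 at the start. This takes 1.8 N m (16 N if pushed at the wrench's grip point alone); it stays where it is left, without springing back
- wrench_grip (a point): big dark steel open-end wrench, 0.32 kg, loose across its rest: the best grip point, on its straight handle, half-way up its thickness, 41 mm above the bench at the start. x points along the handle towards the jaw, z up; grip across y. Handle 18 mm wide, 14 thick, from 97 mm behind this point to 76 mm ahead of it
- wrench_jaw (a point): middle of the wrench's jaw, 115 mm ahead of the grip point; lies on the nut's axis when the wrench is fully on. The jaw opens straight ahead (x): gap 38 mm between parallel faces that reach 12 mm ahead of this point and then flare to 47 mm at 23 mm; gap's bottom 22 mm behind it. 62 mm wide, 14 thick. On the nut it has about 0.1 rad of play either way before it bites
- rest_mid (a point): where the wrench's grip point belongs on its rest: 41 mm above the bench, over the rest's middle; x along the wrench as it lies. The fixed rest is a 150 x 90 mm plate, 6 thick, with two wooden bars across it, 12 mm wide, 90 long, 55 mm ahead of and behind the middle, tops 34 mm above the bench
- small_wrench: small wrench, 130 mm long, lying flat: much too small for the nut. A bystander; origin at its underside
- ring_a: cut pipe ring, 48 mm across, 30 mm tall. A bystander; origin at its underside
- ring_b: cut pipe ring, 48 mm across, 30 mm tall. A bystander; origin at its underside
- ring_c: cut pipe ring, 48 mm across, 30 mm tall. A bystander; origin at its underside
There are look-alikes about, which are no part of the job. Leave any turquoise look-alike of the part that bears wrench_grip alone.

How it is judged:
By the outcome, as a careful person would: the job done as asked, in the order asked, and still so for the second after the job is handed in, with the robot touching nothing.
It also fails if it takes over 72 s, if anything falls off the work surface, if the arm or the gripper's body presses on something with over 40 N, if the wrist force passes 120 N, or if a joint passes its speed limit or range.

ROBOT

A 7-joint arm with a two-finger parallel gripper is mounted at the origin on the work surface. World frame = base frame: x ahead of the robot, y to its left, z up, the work surface at z = 0. Lengths are in mm, angles in rad, forces in N, time in s.
With the tool pointing down it reaches from about 400 to 925 mm from the base axis. Payload 4.1 kg.
Tool frame: the origin (TCP) lies midway between the tips of the shut fingers; the grasp point (between the pads) lies 19 mm behind it (robot.grip_point_offset is the z of the grasp point in the tool frame, in mm); z points along the fingers, y is the line along which they close (so a half turn about z gives the same grasp; the last joint's range is limited). The gripper opens to 85 mm and grips with 20 to 120 N. Pads are 22 mm wide; open, the fingers measure 114 mm over their backs; the gripper's body (76 mm by 85 mm) begins 54 mm behind the grasp point. The pads swing forward as they close: fully open they stand 13 mm farther back than shut.
Start: joints at [1.047, 0.398, 0.045, 1.537, -0.019, 1.207, -0.051], TCP at [267.93, -592.248, 231.347] pointing down, gripper open.
Joint ranges: [-2.82, 2.82], [-0.49, 2.23], [-1.37, 1.46], [0, 2.46], [-1.36, 4.5], [0.23, 2], [-2.94, 2.94]. Speed limits (rad/s): [2.57, 2.57, 3.14, 3.14, 3.14, 3.14, 3.14].

INTERFACE

Orientations are given as a unit quaternion [x, y, z, w].
In Python, from plant import robot, cams, order gives the robot as it stands.
- The arm moves only by the tool servo_tool, never from a script. Its argument "increments" is a list of rows, each a list of 6 numbers: the shift along the tool's x, y, z in mm, then the turn, a rotation vector about the tool's x, y, z in degrees. A call has 1 to 12 rows; each row shifts and turns the commanded pose from where the row before left it, along the tool's axes as they then stand; what a row does not reach is not made up. A row lasts 1/10 s, in which the tool goes at most 50 mm and 8.59 degrees, less where a joint would pass 70% of its speed; a pose out of reach is approached as far as the arm can. A call is refused whole if a number of a shift passes 50 or a number of a turn 8.59, either way. A call with a gripper value outside its range is refused whole. "jaw" is the opening, from 0 (shut) to 1 (fully open), set as the call begins (left out, the last holds). The fingers move at their own pace and stop on an object; "force" is the grip in N (left out, the last holds). Time passes only in rows, so rows that do not move let the fingers close. It gives the time, the measured TCP pose, the force, the opening and the grip force at its end, in the units of the state.
- robot.read_state(): the state, without advancing time (a new reading comes with each control period).
- cams.camera(name): name is "scene" or "top" or "wrist"; returns a dict with "img" (384x512x3 uint8, blue, green, red), "K" (3x3 intrinsics, pixels), "R" (3x3) and "t" (3): a world point X has camera coordinates R X + t. Camera axes: x right, y down, z forward; pixel columns grow to the right and rows downward; lengths in mm; the calibration is good to about 2 mm. A picture is of the moment at which its call begins. There is no depth.
- order.hand_in(): hands the job in; it is judged then, once.
Trained networks look in a picture, given as the dict that the camera call returned (one of the last four; its "shot" number tells which), for a name from the list of things; names that differ only in an ending like _2 or _b are one class to them, and where a whole thing is asked for, a point or a joint stands for the part that bears it (a point fixed in the world has none). Each returns a list of dicts, best first, with "confidence" (0 to 1); they miss things now and then, are a little off and sometimes report something else, mostly with a low value. They report only what shows in the picture. A call takes as long as a camera call. They do not tell look-alikes from the thing itself.
- cams.boxes_of(picture, thing): "position" ([x, y, z] in mm, in world coordinates, good to about 4 mm: the middle of the surface that is visible of it).
- cams.place_of(picture, thing): "position" ([x, y, z] in mm, in world coordinates, good to about 4 mm: a listed point, or the origin of a listed thing).
The state is a dict: "time_s": time; "q": joint angles; "dq": joint speeds; "tau": joint torques, N m; "eef_pos": TCP position; "tool_rot": TCP orientation; "ft_force": force on the tool from outside, world axes, zero at the start; "moment": the same for the moment, N m; "width": finger opening in mm; "finger_force": force on a finger pad.
Only numpy, scipy, OpenCV 4.12 (cv2) and the standard library are available. Lean on these libraries where they do the work, as an engineer would, in place of code of your own. Each camera call takes 0.05 s, during which the arm holds its last target. There are 200 camera calls.

## Working session

There is one attempt and no reset: what is moved stays moved. The work goes in short steps, Python scripts to look and compute and a tool call to move; the robot and the scene stay as the last step left them, time stands still between calls to the robot, and variables do not carry over. Pictures are saved under pics/ and viewed, at most 10 in all, crops included, and the job is handed in when it is done.

Besides the shell and the picture viewer there is one more tool, called as name(argument=value, ...) on one line, values as JSON. servo_tool: Moves the arm, as the interface text tells. Its arguments: {"type":"object","properties":{"increments":{"type":"array","items":{"type":"array","items":{"type":"number"}}},"jaw":{"type":"number"},"force":{"type":"number"}},"required":["increments"]}

```bash
ls; mkdir -p pics
cat > look.py <<'E'
from plant import robot, cams, order
import cv2, numpy as np
names=["nut","outlet","wrench_grip","wrench_jaw","rest_mid","small_wrench","ring_a"]
def proj(c,X):
    p=c["K"]@(c["R"]@np.array(X,float)+c["t"]); return p[:2]/p[2]
def ray(c,uv):
    d=c["R"].T@np.linalg.inv(c["K"])@np.array([uv[0],uv[1],1.]); o=-c["R"].T@c["t"]; return o,d
def tri(c1,u1,c2,u2):
    (a,d),(b,e)=ray(c1,u1),ray(c2,u2); s=np.linalg.lstsq(np.c_[d,-e],b-a,rcond=None)[0]
    p,q=a+s[0]*d,b+s[1]*e; return (p+q)/2,np.linalg.norm(p-q)
def onz(c,uv,z):
    o,d=ray(c,uv); return o+d*(z-o[2])/d[2]
E
python3 - <<'E'
from look import *
s=robot.read_state(); print(s)
P=[]
for n in ("scene","top"):
    c=cams.camera(n); P.append(c["img"])
    for t in names:
        for d in cams.place_of(c,t): print(n,t,np.round(d["position"]),round(d["confidence"],2),np.round(proj(c,d["position"])))
cv2.imwrite("pics/a.png",cv2.resize(P[0],(800,600),interpolation=cv2.INTER_CUBIC))
cv2.imwrite("pics/b.png",cv2.resize(P[1],(800,600),interpolation=cv2.INTER_CUBIC))
E
```

```text
pics
{'time_s': 0.0, 'q': array([ 1.04703106,  0.39919506,  0.045065  ,  1.53789185, -0.01868355,
        1.20686059, -0.05068665]), 'dq': array([-1.18639538e-04,  1.19684006e-03,  5.25204989e-04,  7.56899359e-05,
       -1.08748693e-03,  6.90957473e-04,  3.44915225e-04]), 'tau': array([-4.20161587e-04, -4.75125754e+01,  1.36461396e+00, -2.54218751e+01,
        1.15788160e-02,  9.54335381e-03,  5.20292161e-06]), 'eef_pos': array([ 267.60881713, -591.66749132,  230.25683363]), 'tool_rot': array([ 9.77520205e-01,  2.10839547e-01, -2.82145969e-04, -9.24668818e-04]), 'ft_force': array([0.88704   , 0.51807274, 0.54220393]), 'moment': array([-0.03501569,  0.02015571, -0.01191708]), 'finger_force': 0.0, 'width': 85.17593976235662}
scene nut [608. -54.  73.] 0.54 [203. 213.]
scene outlet [610. -54.  -1.] 0.74 [205. 236.]
scene wrench_grip [ 480. -303.   40.] 0.9 [171. 168.]
scene wrench_grip [ 179. -303.    2.] 0.86 [236. 137.]
scene wrench_grip [367.  49.  -2.] 0.2 [290. 204.]
scene wrench_jaw [ 591. -312.   38.] 0.73 [141. 184.]
scene wrench_jaw [ 214. -194.    8.] 0.66 [255. 150.]
scene r
[... 274 characters left out ...]
   0.] 0.35 [241. 190.]
top nut [608. -50.  79.] 0.54 [274. 142.]
top outlet [371.  51.   1.] 0.67 [239. 222.]
top outlet [607. -54.  -2.] 0.6 [274. 149.]
top wrench_grip [ 479. -297.   37.] 0.89 [353. 188.]
top wrench_grip [ 183. -302.    6.] 0.74 [354. 286.]
top wrench_jaw [ 590. -319.   36.] 0.76 [359. 153.]
top wrench_jaw [ 214. -190.    9.] 0.7 [317. 275.]
top wrench_jaw [403. -97.   4.] 0.25 [287. 212.]
top rest_mid [ 473. -298.   39.] 0.56 [354. 190.]
top rest_mid [608. -51.  75.] 0.52 [274. 142.]
top small_wrench [ 401. -100.    3.] 0.83 [288. 213.]
top ring_a [711. 216.   1.] 0.62 [192. 116.]
top ring_a [368.  50.   3.] 0.6 [239. 223.]
top ring_a [ 706. -210.    0.] 0.58 [322. 121.]
```

View pics/a.png

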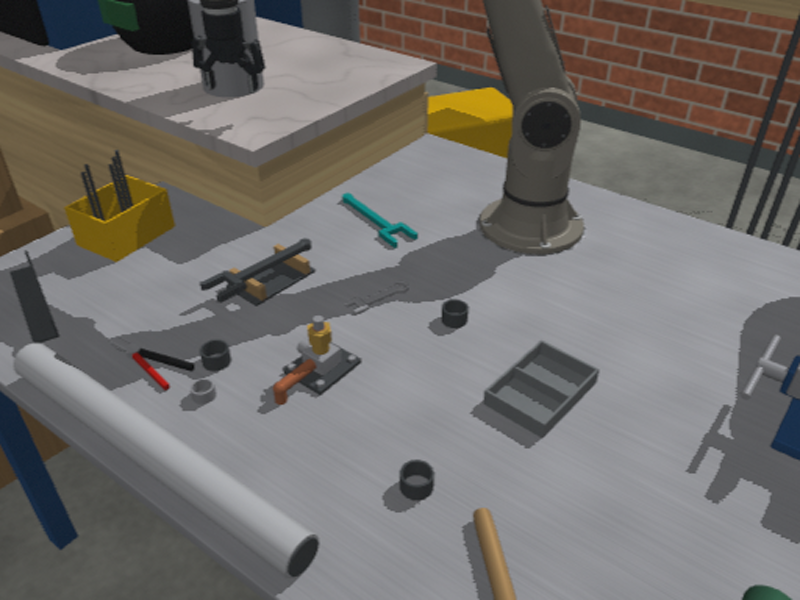

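View pics/b.png

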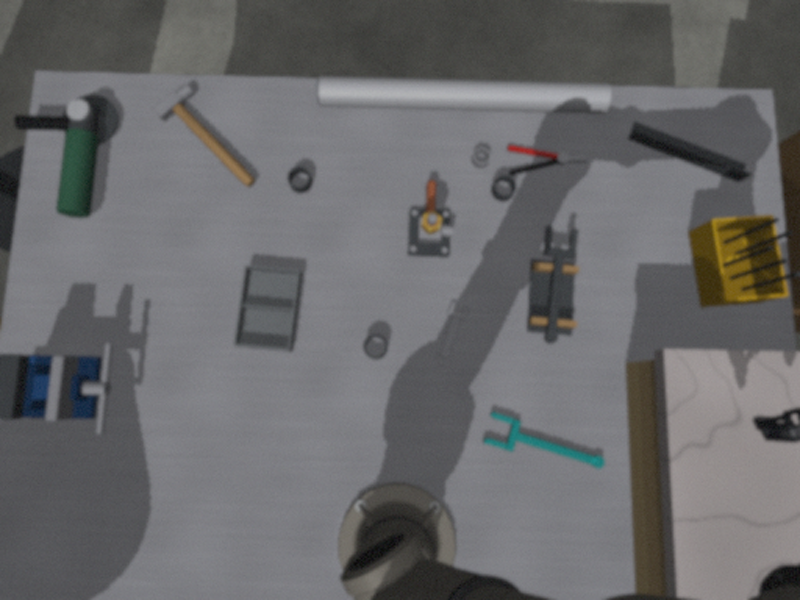

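The dark wrench on its rest is at about (263,268) in the scene view and (555,285) in the top view. The nut and outlet are at (319,338) and (431,222).

Things that could be taken for the wrench:
- Turquoise look-alike, scene (380,220): excluded by colour.
- Small wrench, scene (378,297): too small.
- Grey ring-like bit, scene (203,390): not a wrench.

I choose the dark one on the wooden bars. Next I hover there with the wrist camera for a close check.

```bash
cat >> look.py <<'E'
from scipy.spatial.transform import Rotation as Ro
def go(pos,yaw):
    """total tool-frame shift (current axes), and turn of tool to tool-down with tool x at yaw (deg)"""
    s=robot.read_state(); T=Ro.from_quat(s["tool_rot"])
    G=Ro.from_euler("z",yaw,degrees=True)*Ro.from_euler("x",180,degrees=True)
    print("at",np.round(s["eef_pos"],1),"yaw",np.round(np.degrees(np.arctan2(*T.as_matrix()[[1,0],0])),2),"tilt",np.round(T.as_matrix()[:,2],3),
     "shift",np.round(T.inv().apply(np.array(pos)-s["eef_pos"]),1),"turn",np.round((T.inv()*G).as_rotvec(degrees=True),1))
E
python3 - <<'E'
from look import *
go([480,-300,330],24.35)
c=cams.camera("wrist"); o=-c["R"].T@c["t"]; s=robot.read_state(); T=Ro.from_quat(s["tool_rot"])
print(T.inv().apply(o-s["eef_pos"]), T.inv().as_matrix()@c["R"].T, c["K"])
E
```

```text
at [ 267.9 -592.3  231.4] yaw 24.34 tilt [ 0. -0. -1.] shift [ 313.7 -178.9  -98.7] turn [ 0. -0. -0.]
[ 8.53856376e+01  1.25400793e-01 -1.43565709e+02] [[-3.83038732e-04 -9.44620564e-01 -3.28164354e-01]
 [ 9.99999753e-01 -1.68311812e-04 -6.82730576e-04]
 [ 5.89687404e-04 -3.28164535e-01  9.44620395e-01]] [[283.87806091   0.         258.60586624]
 [  0.         283.87806091 194.14686917]
 [  0.           0.           1.        ]]
```

servo_tool(increments=[[39,-22,-12,0,0,0],[39,-22,-12,0,0,0],[39,-22,-12,0,0,0],[39,-22,-12,0,0,0],[39,-22,-12,0,0,0],[39,-22,-12,0,0,0],[39,-22,-12,0,0,0],[39,-22,-12,0,0,0],[0,0,0,0,0,0]])

```text
time_s: 1.75
eef_pos: [485.5, -295.8, 329.6]
tool_rot: [0.976, 0.217, 0.003, -0.0]
ft_force: [-0.1, 1.1, 0.1]
width: 85.4
finger_force: 0.0
```

Run:
```python
from look import *
c=cams.camera("wrist"); np.save("w1.npy",c,allow_pickle=True)
for t in names[:5]:
    for d in cams.place_of(c,t): print(t,np.round(d["position"]),round(d["confidence"],2),np.round(proj(c,d["position"])))
cv2.imwrite("pics/c.png",cv2.resize(c["img"],(800,600),interpolation=cv2.INTER_CUBIC))
go([608,-53,330],24.35)
```

```text
outlet [608. -55.  -2.] 0.9 [143.   3.]
wrench_grip [ 178. -303.    7.] 0.85 [196. 294.]
wrench_grip [ 476. -301.   42.] 0.65 [259. 163.]
wrench_jaw [ 211. -190.    6.] 0.72 [146. 259.]
wrench_jaw [ 589. -318.   37.] 0.65 [303.  98.]
wrench_jaw [603. -56.   1.] 0.25 [142.   7.]
rest_mid [ 476. -304.   41.] 0.73 [261. 163.]
at [ 478.3 -304.9  326.8] yaw 24.15 tilt [-0.001 -0.    -1.   ] shift [ 221.5 -176.8   -3.4] turn [-0.   0.1 -0.2]
```

View pics/c.png

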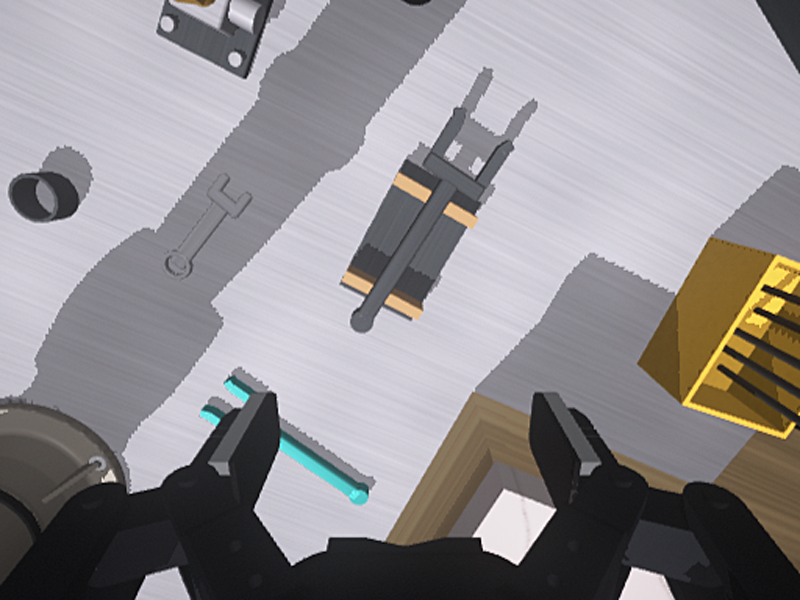

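The picture confirms the choice: the dark wrench lies on the two wooden bars, handle end at (362,320), jaw around (478,140). The turquoise one is at (290,440) and the small wrench at (205,230). Next, over the nut.

servo_tool(increments=[[37,-30,5,0,0,0],[37,-30,5,0,0,0],[37,-30,5,0,0,0],[37,-29,5,0,0,0],[37,-29,5,0,0,0],[36,-29,5,0,0,0],[0,0,0,0,0,0],[0,0,0,0,0,0]])

```text
time_s: 2.85
eef_pos: [607.9, -51.0, 296.5]
tool_rot: [0.977, 0.211, -0.001, 0.0]
ft_force: [-0.3, -0.7, -0.1]
width: 85.3
finger_force: 0.0
```

Run:
```python
from look import *
c=cams.camera("wrist"); np.save("w2.npy",c,allow_pickle=True)
for t in names[:2]:
    for d in cams.place_of(c,t): print(t,np.round(d["position"],1),round(d["confidence"],2),np.round(proj(c,d["position"])))
u,v=proj(c,[608,-53,86]).astype(int);print(u,v)
im=c["img"][max(0,v-75):v+75,max(0,u-100):u+100]; print(max(0,v-75),max(0,u-100))
cv2.imwrite("pics/d.png",cv2.resize(im,None,fx=4,fy=4,interpolation=cv2.INTER_CUBIC))
go([608,-53,230],24.35)
```

```text
nut [607.9 -54.6  72.8] 0.86 [261. 165.]
outlet [603.3 -56.9  -1.5] 0.61 [261. 157.]
260 166
91 160
at [607.6 -53.9 297.3] yaw 24.1 tilt [-0.    -0.001 -1.   ] shift [ 0.8 -0.7 67.3] turn [ 0.1  0.1 -0.3]
```

View pics/d.png

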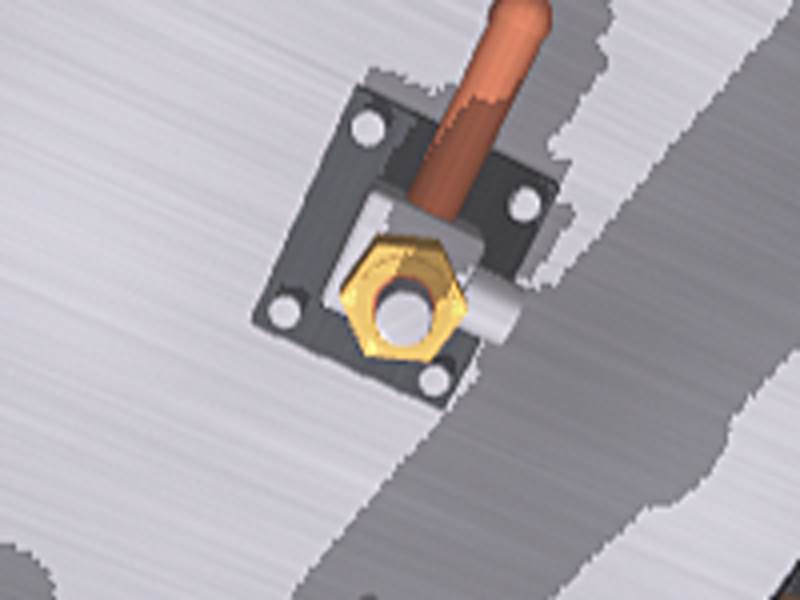

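Run:
```python
from look import *
from scipy.optimize import least_squares
c=np.load("w2.npy",allow_pickle=True).item()
u=np.array([[382,236],[436,240],[465,305],[430,358],[367,352],[342,297]])/4+[160,91]-.4
P=np.array([onz(c,x,86)[:2] for x in u]); print(P.round(1), P.mean(0))
f=lambda p:np.r_[[min(np.linalg.norm(q-[p[0]+20.8*np.cos(p[2]+k*np.pi/3),p[1]+20.8*np.sin(p[2]+k*np.pi/3)]) for k in range(6)) for q in P]]
r=min((least_squares(f,[*P.mean(0),a]) for a in np.arange(0,1.05,.2)),key=lambda r:r.cost); print(r.x,np.degrees(r.x[2])%60,f(r.x))
tx=[onz(c,np.array(x)/4+[160,91],106)[:2] for x in [(404,318)]]; print("stub",tx)
```

```text
[[625.3 -38.2]
 [631.1 -54.1]
 [616.  -71.4]
 [595.4 -68.6]
 [588.8 -49.2]
 [602.2 -34.5]] [609.80546725 -52.65516901]
[609.80547036 -52.65517834   0.86938659] 49.81218252754848 [2.47498519 2.39146276 1.20386141 0.9670657  0.54121937 1.55471976]
stub [array([608.4590967 , -53.79774073])]
```

The crop shows the brass hexagon centred at about (403,300), with the stub at (404,318), the pale side spout at (495,305) and the copper pipe going up the image. Flat normals lie at about 20/80/140°, and the axis is near (608.7,-53.5). I turn the tool to yaw 50°, which puts tool y on the 140° normal, and go down.

servo_tool(increments=[[1,0,0,0,0,-8.5],[0,0,0,0,0,-8.5],[0,0,0,0,0,-8.5],[0,0,40,0,0,0],[0,0,40,0,0,0],[0,0,40,0,0,0],[0,0,40,0,0,0],[0,0,30,0,0,0],[0,0,0,0,0,0],[0,0,0,0,0,0]], jaw=1, force=50)

```text
time_s: 4.0
eef_pos: [609.1, -52.1, 108.0]
tool_rot: [0.907, 0.42, 0.0, 0.0]
ft_force: [1.0, -0.0, 0.0]
width: 85.2
finger_force: 0.0
```

```bash
cat >> look.py <<'E'
def st(n=1):
    s=robot.read_state(); T=Ro.from_quat(s["tool_rot"]).as_matrix()
    print("t",round(s["time_s"],2),"pos",np.round(s["eef_pos"],1),"yaw",round(float(np.degrees(np.arctan2(T[1,0],T[0,0]))),2),"F",np.round(s["ft_force"],1),"M",np.round(s["moment"],2),"w",round(s["width"],1),"ff",round(s["finger_force"],1),"q7",round(s["q"][6],2))
E
python3 - <<'E'
from look import *
st(); go([608.7,-53.5,56],50)
E
```

```text
t 4.0 pos [609.1 -52.1 108. ] yaw 49.71 F [ 1. -0.  0.] M [ 0.01 -0.   -0.  ] w 85.2 ff 0.0 q7 -0.84
at [609.1 -52.1 108. ] yaw 49.71 tilt [ 0.    -0.001 -1.   ] shift [-1.3  0.6 52. ] turn [ 0.   0.  -0.3]
```

servo_tool(increments=[[-1,0.5,30,0,0,0],[0,0,23,0,0,0],[0,0,0,0,0,0],[0,0,0,0,0,0]])

```text
time_s: 4.4
eef_pos: [610.3, -52.1, 56.5]
tool_rot: [0.907, 0.421, 0.001, 0.001]
ft_force: [-0.4, 0.3, -0.2]
width: 85.5
finger_force: 0.0
```

servo_tool(increments=[[0,0,0,0,0,0],[0,0,0,0,0,0],[0,0,0,0,0,0],[0,0,0,0,0,0],[0,0,0,0,0,0],[0,0,0,0,0,0],[0,0,0,0,0,0]], jaw=0, force=50)

```text
time_s: 5.1
eef_pos: [609.5, -51.8, 55.4]
tool_rot: [0.907, 0.421, 0.001, 0.001]
ft_force: [-0.9, 0.2, 6.2]
width: 35.5
finger_force: 51.1
```

Run:
```python
from look import *
st()
```

```text
t 5.1 pos [609.5 -51.8  55.4] yaw 49.82 F [-0.9  0.2  6.2] M [-0.08  0.15 -0.14] w 35.5 ff 51.1 q7 -0.87
```

servo_tool(increments=[[0,0,0,0,0,6],[0,0,0,0,0,6],[0,0,0,0,0,6]])

```text
time_s: 5.4
eef_pos: [610.0, -52.3, 55.4]
tool_rot: [0.962, 0.273, 0.001, 0.001]
ft_force: [1.0, -1.1, 5.0]
width: 35.5
finger_force: 50.5
```

```bash
python3 -c "
from look import *
st()"
```

```text
t 5.4 pos [610.  -52.3  55.4] yaw 31.66 F [ 1.  -1.1  5. ] M [-0.33 -0.15  0.27] w 35.5 ff 50.5 q7 -1.14
```

servo_tool(increments=[[0,0,0,0,0,6],[0,0,0,0,0,6],[0,0,0,0,0,6]])

```text
time_s: 5.7
eef_pos: [610.2, -53.0, 55.4]
tool_rot: [0.993, 0.119, 0.002, 0.001]
ft_force: [1.3, -2.1, 3.7]
width: 34.8
finger_force: 50.4
```

```bash
python3 -c "
from look import *
st()"
```

```text
t 5.7 pos [610.2 -53.   55.4] yaw 13.65 F [ 1.3 -2.1  3.7] M [-0.59 -0.24  0.27] w 34.8 ff 50.4 q7 -1.42
```

servo_tool(increments=[[0,0,0,0,0,4]])

```text
time_s: 5.8
eef_pos: [610.3, -53.2, 55.4]
tool_rot: [0.996, 0.084, 0.002, 0.001]
ft_force: [0.8, -3.5, 4.3]
width: 34.9
finger_force: 50.4
```

```bash
python3 -c "
from look import *
st()"
```

```text
t 5.8 pos [610.3 -53.2  55.4] yaw 9.69 F [ 0.8 -3.5  4.3] M [-0.59 -0.23  0.27] w 34.9 ff 50.4 q7 -1.48
```

servo_tool(increments=[[0,0,0,0,0,4]])

```text
time_s: 5.9
eef_pos: [610.3, -53.3, 55.4]
tool_rot: [0.999, 0.05, 0.002, 0.001]
ft_force: [1.0, -2.9, 3.9]
width: 35.2
finger_force: 50.4
```

```bash
python3 -c "
from look import *
st()"
```

```text
t 5.9 pos [610.3 -53.3  55.4] yaw 5.72 F [ 1.  -2.9  3.9] M [-0.68 -0.19  0.28] w 35.2 ff 50.4 q7 -1.54
```

servo_tool(increments=[[0,0,0,0,0,4]])

```text
time_s: 6.0
eef_pos: [610.3, -53.5, 55.4]
tool_rot: [1.0, 0.015, 0.002, 0.001]
ft_force: [1.6, -4.2, 4.0]
width: 35.1
finger_force: 50.4
```

```bash
python3 -c "
from look import *
st()"
```

```text
t 6.0 pos [610.3 -53.5  55.4] yaw 1.71 F [ 1.6 -4.2  4. ] M [-0.66 -0.18  0.32] w 35.1 ff 50.4 q7 -1.6
```

servo_tool(increments=[[0,0,0,0,0,4]])

```text
time_s: 6.1
eef_pos: [610.3, -53.7, 55.4]
tool_rot: [1.0, -0.02, 0.002, 0.001]
ft_force: [1.6, -3.0, 3.6]
width: 35.4
finger_force: 50.4
```

```bash
python3 -c "
from look import *
st()"
```

```text
t 6.1 pos [610.3 -53.7  55.4] yaw -2.29 F [ 1.6 -3.   3.6] M [-0.73 -0.17  0.28] w 35.4 ff 50.4 q7 -1.66
```

servo_tool(increments=[[0,0,0,0,0,4]])

```text
time_s: 6.2
eef_pos: [610.3, -53.9, 55.4]
tool_rot: [0.998, -0.055, 0.002, 0.001]
ft_force: [1.4, -3.8, 4.5]
width: 35.4
finger_force: 50.4
```

```bash
python3 -c "
from look import *
st()"
```

```text
t 6.2 pos [610.3 -53.9  55.4] yaw -6.3 F [ 1.4 -3.8  4.5] M [-0.72 -0.18  0.25] w 35.4 ff 50.4 q7 -1.72
```

servo_tool(increments=[[0,0,0,0,0,4]])

```text
time_s: 6.3
eef_pos: [610.3, -54.0, 55.4]
tool_rot: [0.996, -0.089, 0.002, 0.002]
ft_force: [1.4, -4.7, 4.8]
width: 35.2
finger_force: 50.1
```

```bash
python3 -c "
from look import *
st()"
```

```text
t 6.3 pos [610.3 -54.   55.4] yaw -10.24 F [ 1.4 -4.7  4.8] M [-0.86 -0.21  0.58] w 35.2 ff 50.1 q7 -1.78
```

servo_tool(increments=[[0,0,0,0,0,4]])

```text
time_s: 6.4
eef_pos: [610.2, -54.1, 55.4]
tool_rot: [0.992, -0.124, 0.002, 0.002]
ft_force: [1.6, -5.3, 3.7]
width: 35.1
finger_force: 50.1
```

```bash
python3 -c "
from look import *
st()"
```

```text
t 6.4 pos [610.2 -54.1  55.4] yaw -14.23 F [ 1.6 -5.3  3.7] M [-0.92 -0.19  0.56] w 35.1 ff 50.1 q7 -1.84
```

servo_tool(increments=[[0,0,0,0,0,1.2]])

```text
time_s: 6.5
eef_pos: [610.2, -54.2, 55.4]
tool_rot: [0.991, -0.134, 0.002, 0.002]
ft_force: [1.6, -5.6, 5.2]
width: 35.3
finger_force: 50.2
```

```bash
python3 -c "
from look import *
st()"
```

```text
t 6.5 pos [610.2 -54.2  55.4] yaw -15.36 F [ 1.6 -5.6  5.2] M [-1.09 -0.25  0.57] w 35.3 ff 50.2 q7 -1.86
```

servo_tool(increments=[[0,0,0,0,0,1.0]])

```text
time_s: 6.6
eef_pos: [610.2, -54.2, 55.4]
tool_rot: [0.99, -0.141, 0.002, 0.002]
ft_force: [1.8, -5.0, 4.7]
width: 35.2
finger_force: 50.0
```

```bash
python3 -c "
from look import *
st()"
```

```text
t 6.6 pos [610.2 -54.2  55.4] yaw -16.26 F [ 1.8 -5.   4.7] M [-1.1  -0.21  0.85] w 35.2 ff 50.0 q7 -1.87
```

servo_tool(increments=[[0,0,0,0,0,0.7]])

```text
time_s: 6.7
eef_pos: [610.2, -54.2, 55.4]
tool_rot: [0.989, -0.147, 0.002, 0.002]
ft_force: [2.5, -6.1, 4.7]
width: 35.1
finger_force: 49.9
```

```bash
python3 -c "
from look import *
st()"
```

```text
t 6.7 pos [610.2 -54.2  55.4] yaw -16.87 F [ 2.5 -6.1  4.7] M [-1.13 -0.25  1.17] w 35.1 ff 49.9 q7 -1.88
```

Finger-tight is felt: about 0.27 N m free, a step to 0.57 at yaw ≈ -8°, then a firm rise from -16° to 1.17 N m. I ease off, release and rise.

servo_tool(increments=[[0,0,0,0,0,-1],[0,0,0,0,0,0]])

```text
time_s: 6.9
eef_pos: [610.2, -54.2, 55.4]
tool_rot: [0.99, -0.139, 0.002, 0.001]
ft_force: [1.1, -5.5, 4.5]
width: 35.2
finger_force: 50.4
```

servo_tool(increments=[[0,0,0,0,0,0],[0,0,0,0,0,0],[0,0,0,0,0,0],[0,0,0,0,0,0],[0,0,0,0,0,0],[0,0,-40,0,0,0],[0,0,-40,0,0,0],[0,0,-40,0,0,0],[0,0,-40,0,0,0],[0,0,-40,0,0,0],[0,0,-35,0,0,0],[0,0,0,0,0,0]], jaw=1)

```text
time_s: 8.1
eef_pos: [611.7, -51.5, 295.6]
tool_rot: [0.99, -0.14, 0.006, -0.001]
ft_force: [0.9, 1.2, 0.0]
width: 85.5
finger_force: 0.0
```

Run:
```python
from look import *
st(); go([480,-300,250],-8)
c=cams.camera("wrist"); np.save("w3.npy",c,allow_pickle=True)
u,v=proj(c,[609,-53.5,86]).astype(int);print(u,v)
im=c["img"][v-45:v+45,u-60:u+60]
cv2.imwrite("pics/e.png",cv2.resize(im,None,fx=6,fy=6,interpolation=cv2.INTER_CUBIC))
```

```text
t 8.1 pos [611.7 -51.5 295.6] yaw -16.06 F [0.9 1.2 0. ] M [ 0.   -0.02  0.01] w 85.5 ff 0.0 q7 -1.85
at [611.7 -51.5 295.6] yaw -16.06 tilt [ 0.011 -0.    -1.   ] shift [-58.3 275.3  44.2] turn [-0.1 -0.6 -8.1]
261 169
```

View pics/e.png

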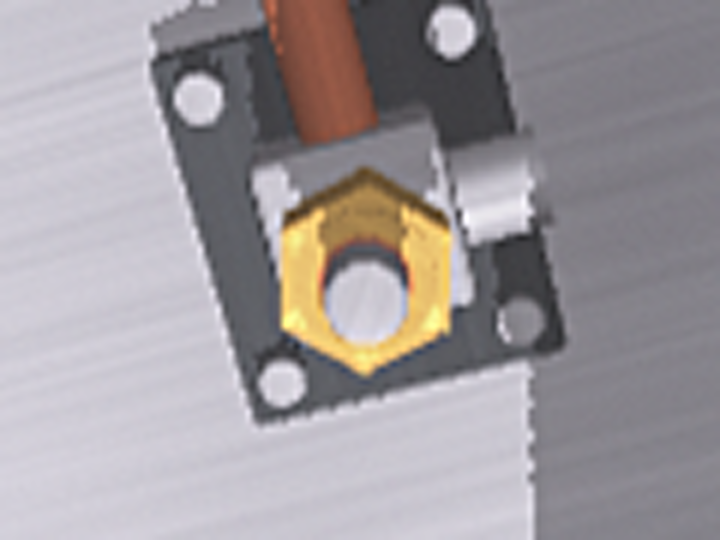

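The nut's flats stand vertical in the crop (left edge x≈282, right x≈449, centre about (366,277)), so the nut is at tool yaw ≈ -16°. Now over the wrench.

servo_tool(increments=[[-8,40,6,0,0,0],[-8,40,6,0,0,0],[-8,40,6,0,0,0],[-8,40,6,0,0,0],[-8,40,6,0,0,0],[-9,40,7,0,0,0],[-9,35,7,0,0,0],[0,0,0,0,0,-8],[0,0,0,0,0,0],[0,0,0,0,0,0]])

```text
time_s: 9.15
eef_pos: [476.9, -298.7, 244.3]
tool_rot: [0.997, -0.071, -0.001, -0.001]
ft_force: [0.6, 0.1, 1.2]
width: 85.0
finger_force: 0.0
```

Run:
```python
from look import *
c=np.load("w3.npy",allow_pickle=True).item()
print("nut",onz(c,(261-60+366/6-.4,169-45+277.5/6-.4),86))
st()
c=cams.camera("wrist"); np.save("w4.npy",c,allow_pickle=True)
for t in names[2:5]:
    for d in cams.place_of(c,t): print(t,np.round(d["position"],1),round(d["confidence"],2),np.round(proj(c,d["position"])))
cv2.imwrite("pics/f.png",cv2.resize(c["img"][:300],(800,469),interpolation=cv2.INTER_CUBIC))
```

```text
nut [608.72121028 -53.4467336   86.        ]
t 9.15 pos [ 476.9 -298.7  244.3] yaw -8.13 F [0.6 0.1 1.2] M [ 0.02 -0.05  0.07] w 85.0 ff 0.0 q7 -1.21
wrench_grip [ 178.1 -302.1    5.8] 0.96 [286. 331.]
wrench_grip [ 477.9 -299.5   39.9] 0.71 [260. 166.]
wrench_jaw [ 210.8 -189.2    3.6] 0.64 [218. 322.]
rest_mid [ 479.9 -304.5   41.7] 0.76 [264. 164.]
```

View pics/f.png

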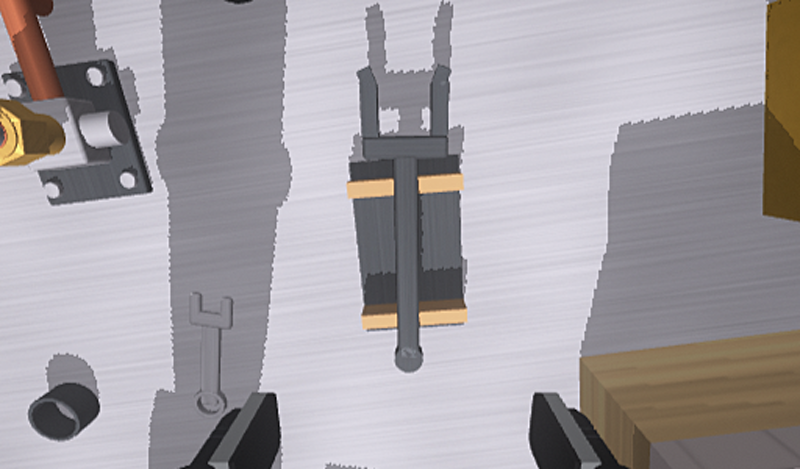

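The wrench is nearly aligned with the image: handle end at (409,358), handle/jaw join at (405,158), wooden bars at y≈187 and 317. I measure by triangulating with the earlier view.

Run:
```python
from look import *
a=np.load("w1.npy",allow_pickle=True).item(); c=np.load("w4.npy",allow_pickle=True).item()
k=1.5625
for n,p,q in [("end",(362,320),(409,358)),("join",(452,178),(405,158)),("jawL",(459,110),(365,69)),("jawR",(506,145),(441,68))]:
    P,e=tri(a,np.array(p)/k,c,np.array(q)/k); print(n,P.round(1),round(e,1),onz(c,np.array(q)/k,48).round(1))
h=[onz(c,np.array(q)/k,48) for q in [(405,170),(406,240),(408.5,340)]]; print(np.round(h,1), np.degrees(np.arctan2(*(h[0]-h[2])[[1,0]])))
g=[onz(c,np.array(q)/k,34) for q in [(348,187),(463,181),(363,321),(467,314)]]; print("bars",np.round(g,1),np.mean(g,0))
```

```text
end [ 396.3 -290.1   49.5] 1.3 [ 395.  -290.4   48. ]
join [ 557.9 -309.4   52.9] 5.6 [ 555.  -309.8   48. ]
jawL [ 617.2 -289.9   36.7] 1.9 [ 616.3 -290.9   48. ]
jawR [ 609.  -342.5   41.6] 2.9 [ 609.5 -342.5   48. ]
[[ 546.8 -308.6   48. ]
 [ 495.3 -302.1   48. ]
 [ 411.6 -292.3   48. ]] -6.885683579816354
bars [[ 539.9 -263.1   34. ]
 [ 531.8 -351.6   34. ]
 [ 428.5 -255.4   34. ]
 [ 422.3 -344.2   34. ]] [ 480.61453195 -303.57552829   34.        ]
```

```bash
python3 -c "
from look import *
go([481,-300.6,22],-7)"
```

```text
at [ 477.5 -298.8  245.2] yaw -8.0 tilt [ 0.  0. -1.] shift [  3.7   1.3 223.2] turn [-0.  0. -1.]
```

servo_tool(increments=[[4,1.5,40,0,0,0],[0,0,40,0,0,0],[0,0,40,0,0,0],[0,0,40,0,0,0],[0,0,33,0,0,-1],[0,0,20,0,0,0],[0,0,10,0,0,0],[0,0,0,0,0,0],[0,0,0,0,0,0]])

```text
time_s: 10.25
eef_pos: [481.6, -302.2, 23.3]
tool_rot: [0.998, -0.061, 0.001, 0.0]
ft_force: [-0.3, -0.6, 0.8]
width: 85.4
finger_force: 0.0
```

servo_tool(increments=[[0,0,0,0,0,0],[0,0,0,0,0,0],[0,0,0,0,0,0],[0,0,0,0,0,0],[0,0,0,0,0,0],[0,0,0,0,0,0],[0,0,0,0,0,0],[0,0,0,0,0,0]], jaw=0, force=60)

```text
time_s: 11.05
eef_pos: [480.9, -302.0, 22.8]
tool_rot: [0.998, -0.062, 0.0, 0.0]
ft_force: [-1.1, 1.4, 6.3]
width: 17.2
finger_force: 59.4
```

```bash
python3 -c "
from look import *
st()"
```

```text
t 11.05 pos [ 480.9 -302.    22.8] yaw -7.06 F [-1.1  1.4  6.3] M [0.19 0.22 0.01] w 17.2 ff 59.4 q7 -1.18
```

servo_tool(increments=[[0,0,0,0,0,0],[0,0,-3,0,0,0],[0,0,-10,0,0,0],[0,0,-20,0,0,0],[0,0,-20,0,0,0],[0,0,-7,0,0,0],[0,0,0,0,0,0],[0,0,0,0,0,0]], force=110)

```text
time_s: 11.85
eef_pos: [479.9, -301.5, 81.5]
tool_rot: [0.998, -0.062, -0.001, -0.0]
ft_force: [0.2, -0.1, -3.4]
width: 16.2
finger_force: 107.5
```

servo_tool(increments=[[-3,-26,0,0,0,0],[-3,-25,0,0,0,0],[-3,-25,0,0,0,0],[-3,-25,0,0,0,0],[-2,-25,0,0,0,0],[0,0,0,0,0,-7],[0,0,0,0,0,-7],[0,0,0,0,0,-7],[0,0,0,0,0,-7],[0,0,0,0,0,-7],[0,0,0,0,0,-8],[0,0,0,0,0,-8]])

```text
time_s: 13.05
eef_pos: [481.1, -174.8, 81.0]
tool_rot: [0.926, 0.377, -0.001, -0.001]
ft_force: [0.6, -0.7, -4.0]
width: 15.9
finger_force: 107.8
```

servo_tool(increments=[[0,0,0,0,0,0],[0,0,0,0,0,0],[0,0,0,0,0,0]])

```text
time_s: 13.35
eef_pos: [481.9, -175.1, 81.9]
tool_rot: [0.928, 0.373, -0.0, -0.0]
ft_force: [0.4, -0.7, -2.7]
width: 15.9
finger_force: 107.8
```

Run:
```python
from look import *
st()
c=cams.camera("wrist"); np.save("w5.npy",c,allow_pickle=True)
for t in ["nut","wrench_grip","wrench_jaw"]:
    for d in cams.place_of(c,t): print(t,np.round(d["position"],1),round(d["confidence"],2),np.round(proj(c,d["position"])))
cv2.imwrite("pics/g.png",cv2.resize(c["img"],(800,600),interpolation=cv2.INTER_CUBIC))
```

```text
t 13.35 pos [ 481.9 -175.1   81.9] yaw 43.83 F [ 0.4 -0.7 -2.7] M [-0.06  0.1   0.  ] w 15.9 ff 107.8 q7 -0.61
nut [ 475.5 -176.4   97. ] 0.24 [252. 276.]
wrench_grip [ 479.7 -174.   101.4] 0.64 [254. 274.]
```

View pics/g.png

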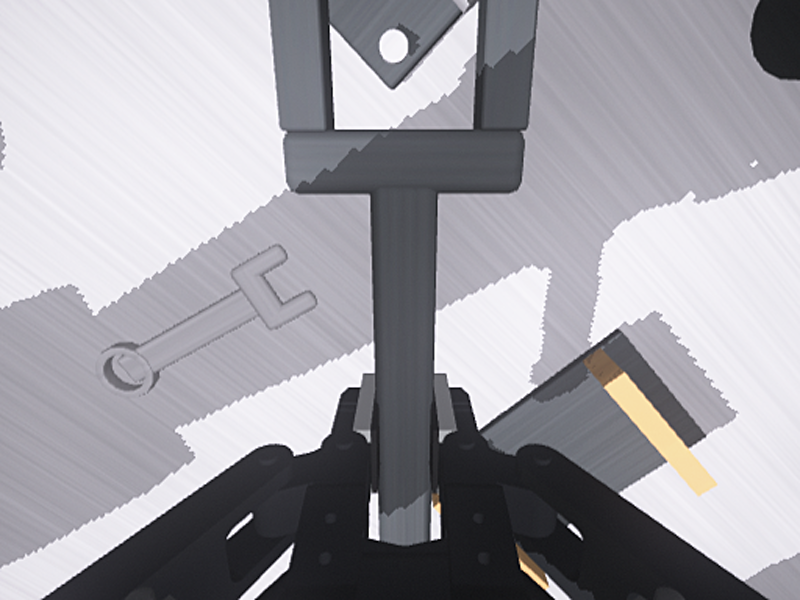

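The wrench sits straight and centred in the grip: handle cols 372–436, gap 332–475, gap bottom at row 130. The outlet base corner shows at (395,60).

Run:
```python
from look import *
c=np.load("w5.npy",allow_pickle=True).item(); s=robot.read_state(); T=Ro.from_quat(s["tool_rot"])
for q in [(403.5,130),(332,128),(475,128),(332,20),(476,20),(285,160),(523,160)]:
    print(q,T.inv().apply(onz(c,np.array(q)/1.5625,s["eef_pos"][2]+25.2)-s["eef_pos"]).round(1))
g=np.array([608.7,-53.5])-(115+55)*np.array([np.cos(np.radians(44)),np.sin(np.radians(44))]); go([*g,56.8],44)
```

```text
(403.5, 130) [ 89.6   0.  -25.2]
(332, 128) [ 90.1 -17.7 -25.2]
(475, 128) [ 90.   17.7 -25.2]
(332, 20) [113.2 -16.4 -25.2]
(476, 20) [113.2  16.8 -25.2]
(285, 160) [ 82.6 -30.  -25.2]
(523, 160) [ 82.5  30.2 -25.2]
at [ 482.2 -175.1   82.3] yaw 43.91 tilt [-0. -0. -1.] shift [ 5.4  0.4 25.5] turn [ 0.   0.  -0.1]
```

servo_tool(increments=[[0,0.4,15,0,0,0],[0,0,10.5,0,0,0],[10,0,0,0,0,0],[10,0,0,0,0,0],[0,0,0,0,0,0],[0,0,0,0,0,0]])

```text
time_s: 14.15
eef_pos: [497.8, -161.0, 57.3]
tool_rot: [0.927, 0.375, 0.0, 0.0]
ft_force: [-0.3, 0.2, -3.8]
width: 15.6
finger_force: 107.8
```

Run:
```python
from look import *
st(); g=np.array([608.7,-53.5])-112*np.array([np.cos(np.radians(44)),np.sin(np.radians(44))]); go([*g,56.8],44)
c=cams.camera("wrist"); np.save("w6.npy",c,allow_pickle=True)
d=cams.camera("scene"); u,v=proj(d,[590,-70,70]).astype(int); 
a=cv2.resize(c["img"][:200],(800,312)); b=cv2.resize(d["img"][v-25:v+25,u-70:u+70],(800,286),interpolation=cv2.INTER_CUBIC)
cv2.imwrite("pics/h.png",np.vstack([a,b]))
```

```text
t 14.15 pos [ 497.8 -161.    57.3] yaw 44.03 F [-0.3  0.2 -3.8] M [-0.05  0.11 -0.04] w 15.6 ff 107.8 q7 -0.65
at [ 497.8 -161.    57.3] yaw 44.03 tilt [ 0.001 -0.    -1.   ] shift [42.5 -0.3  0.5] turn [ 0.1 -0.   0. ]
```

View pics/h.png

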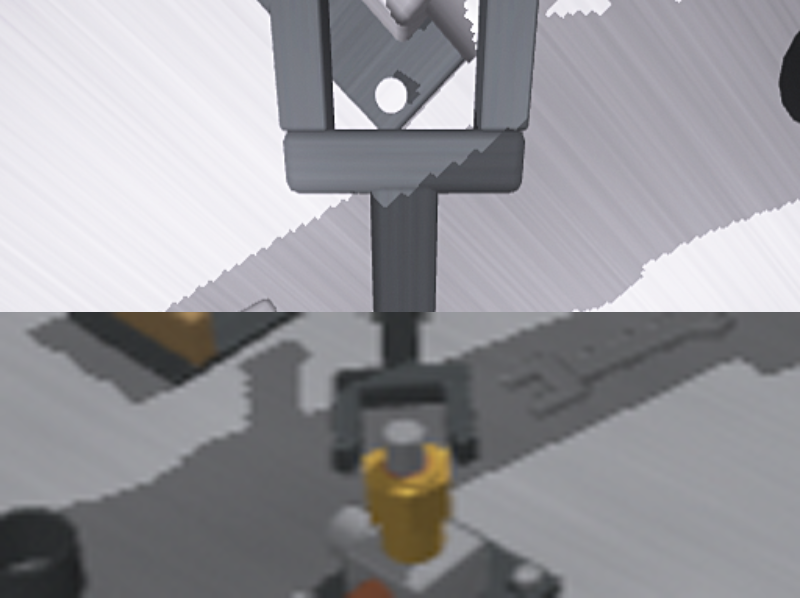

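Jaw and nut are in line: in the scene half, the jaw is at (405,410) and the nut at (408,490). I advance.

servo_tool(increments=[[10,0,0,0,0,0],[10,0,0,0,0,0],[8,0,0,0,0,0],[6,0,0,0,0,0],[4,0,0,0,0,0],[0,0,0,0,0,0]])

```text
time_s: 14.85
eef_pos: [524.8, -134.4, 56.8]
tool_rot: [0.927, 0.375, 0.0, -0.0]
ft_force: [-0.4, 0.4, -2.3]
width: 16.0
finger_force: 107.9
```

```bash
python3 -c "
from look import *
st()"
```

```text
t 14.85 pos [ 524.8 -134.4   56.8] yaw 44.01 F [-0.4  0.4 -2.3] M [-0.05  0.08 -0.02] w 16.0 ff 107.9 q7 -0.71
```

servo_tool(increments=[[2,0,0,0,0,0],[0,0,0,0,0,0]])

```text
time_s: 15.05
eef_pos: [525.6, -133.9, 56.8]
tool_rot: [0.927, 0.374, -0.0, 0.0]
ft_force: [-1.1, 0.8, -2.9]
width: 15.5
finger_force: 107.9
```

Run:
```python
from look import *
st(); g=np.array([608.7,-53.5])-112*np.array([np.cos(np.radians(44)),np.sin(np.radians(44))]); go([*g,56.8],44)
```

```text
t 15.05 pos [ 525.6 -133.9   56.8] yaw 43.93 F [-1.1  0.8 -2.9] M [-0.1   0.08  0.04] w 15.5 ff 107.9 q7 -0.72
at [ 525.6 -133.9   56.8] yaw 43.93 tilt [-0. -0. -1.] shift [ 3.6 -0.1 -0. ] turn [ 0.   0.  -0.1]
```

servo_tool(increments=[[2,0,0,0,0,0],[0,0,0,0,0,0]])

```text
time_s: 15.25
eef_pos: [527.3, -132.3, 56.9]
tool_rot: [0.927, 0.374, 0.0, 0.0]
ft_force: [0.6, -0.2, -3.9]
width: 16.1
finger_force: 107.9
```

```bash
python3 -c "
from look import *
st()"
```

```text
t 15.25 pos [ 527.3 -132.3   56.9] yaw 43.94 F [ 0.6 -0.2 -3.9] M [-0.04  0.07 -0.  ] w 16.1 ff 107.9 q7 -0.72
```

servo_tool(increments=[[1.5,0,0,0,0,0],[0,0,0,0,0,0]])

```text
time_s: 15.45
eef_pos: [528.4, -131.2, 56.8]
tool_rot: [0.927, 0.374, 0.0, 0.0]
ft_force: [-0.3, -0.7, -3.7]
width: 15.9
finger_force: 107.9
```

Run:
```python
from look import *
st(); g=np.array([608.7,-53.5])-112*np.array([np.cos(np.radians(44)),np.sin(np.radians(44))]); go([*g,56.8],44)
```

```text
t 15.45 pos [ 528.4 -131.2   56.8] yaw 43.95 F [-0.3 -0.7 -3.7] M [ 0.    0.06 -0.  ] w 15.9 ff 107.9 q7 -0.72
at [ 528.4 -131.2   56.8] yaw 43.95 tilt [ 0.  0. -1.] shift [-0.3 -0.1  0. ] turn [ 0. -0. -0.]
```

servo_tool(increments=[[0.07,-3.91,0,0,0,2],[0.03,-1.95,0,0,0,1]])

```text
time_s: 15.65
eef_pos: [524.0, -126.8, 56.7]
tool_rot: [0.937, 0.349, -0.0, -0.0]
ft_force: [-0.6, -0.5, -3.9]
width: 16.2
finger_force: 107.9
```

```bash
python3 -c "
from look import *
st()"
```

```text
t 15.65 pos [ 524.  -126.8   56.7] yaw 40.9 F [-0.6 -0.5 -3.9] M [-0.09  0.08 -0.02] w 16.2 ff 107.9 q7 -0.78
```

servo_tool(increments=[[0.02,-1.95,0,0,0,1]])

```text
time_s: 15.75
eef_pos: [523.0, -125.5, 56.8]
tool_rot: [0.94, 0.341, 0.0, 0.0]
ft_force: [-0.1, 0.2, -3.4]
width: 15.9
finger_force: 107.9
```

```bash
python3 -c "
from look import *
st()"
```

```text
t 15.75 pos [ 523.  -125.5   56.8] yaw 39.9 F [-0.1  0.2 -3.4] M [-0.03  0.1   0.03] w 15.9 ff 107.9 q7 -0.8
```

servo_tool(increments=[[0.02,-1.95,0,0,0,1]])

```text
time_s: 15.85
eef_pos: [521.6, -123.9, 56.8]
tool_rot: [0.943, 0.333, -0.0, 0.0]
ft_force: [-0.5, -0.8, -3.9]
width: 16.4
finger_force: 107.9
```

```bash
python3 -c "
from look import *
st()"
```

```text
t 15.85 pos [ 521.6 -123.9   56.8] yaw 38.89 F [-0.5 -0.8 -3.9] M [-0.06  0.19  0.03] w 16.4 ff 107.9 q7 -0.81
```

servo_tool(increments=[[0.02,-1.95,0,0,0,1]])

```text
time_s: 15.95
eef_pos: [520.3, -122.3, 56.8]
tool_rot: [0.946, 0.325, -0.0, -0.0]
ft_force: [-0.7, 0.4, -3.5]
width: 16.0
finger_force: 107.9
```

```bash
python3 -c "
from look import *
st()"
```

```text
t 15.95 pos [ 520.3 -122.3   56.8] yaw 37.89 F [-0.7  0.4 -3.5] M [0.02 0.19 0.06] w 16.0 ff 107.9 q7 -0.83
```

servo_tool(increments=[[0.02,-1.95,0,0,0,1]])

```text
time_s: 16.05
eef_pos: [519.1, -120.7, 56.7]
tool_rot: [0.949, 0.316, -0.0, -0.0]
ft_force: [-0.4, 1.0, -3.1]
width: 16.2
finger_force: 107.9
```

```bash
python3 -c "
from look import *
st()"
```

```text
t 16.05 pos [ 519.1 -120.7   56.7] yaw 36.88 F [-0.4  1.  -3.1] M [0.01 0.25 0.11] w 16.2 ff 107.9 q7 -0.85
```

servo_tool(increments=[[0.02,-1.95,0,0,0,1]])

```text
time_s: 16.15
eef_pos: [518.0, -119.2, 56.8]
tool_rot: [0.951, 0.308, -0.0, 0.0]
ft_force: [-0.1, 0.9, -3.9]
width: 16.2
finger_force: 107.9
```

```bash
python3 -c "
from look import *
st()"
```

```text
t 16.15 pos [ 518.  -119.2   56.8] yaw 35.89 F [-0.1  0.9 -3.9] M [0.06 0.2  0.09] w 16.2 ff 107.9 q7 -0.87
```

```bash
cat >> look.py <<'E'
def tn():
    st(); s=robot.read_state(); r=(s["eef_pos"][:2]-[608.7,-53.5])/1000; F=s["ft_force"]
    print("tau_nut",round(s["moment"][2]+r[0]*F[1]-r[1]*F[0],2),"radius",np.round(np.linalg.norm(r)*1000,1),"bearing",np.round(np.degrees(np.arctan2(-r[1],-r[0])),2))
E
cat > m.sh <<'E'
python3 -c "from look import *; tn()"
E
chmod +x m.sh; ./m.sh
```

```text
t 16.15 pos [ 518.  -119.2   56.8] yaw 35.89 F [-0.1  0.9 -3.9] M [0.06 0.2  0.09] w 16.2 ff 107.9 q7 -0.87
tau_nut 0.01 radius 112.0 bearing 35.92
```

servo_tool(increments=[[0.02,-1.95,0,0,0,1]])

```text
time_s: 16.25
eef_pos: [517.2, -117.7, 56.8]
tool_rot: [0.954, 0.3, 0.0, 0.0]
ft_force: [0.0, -0.8, -4.4]
width: 15.7
finger_force: 107.9
```

```bash
m.sh
```

```text
t 16.25 pos [ 517.2 -117.7   56.8] yaw 34.91 F [ 0.  -0.8 -4.4] M [-0.12  0.06  0.32] w 15.7 ff 107.9 q7 -0.89
tau_nut 0.39 radius 111.8 bearing 35.02
```

servo_tool(increments=[[0.02,-1.95,0,0,0,1]])

```text
time_s: 16.35
eef_pos: [516.4, -116.3, 56.9]
tool_rot: [0.956, 0.292, 0.0, 0.001]
ft_force: [0.7, 0.0, -3.2]
width: 16.0
finger_force: 107.9
```

```bash
m.sh
```

```text
t 16.35 pos [ 516.4 -116.3   56.9] yaw 33.92 F [ 0.7  0.  -3.2] M [-0.23 -0.04  0.41] w 16.0 ff 107.9 q7 -0.9
tau_nut 0.45 radius 111.6 bearing 34.22
```

servo_tool(increments=[[0.02,-1.95,0,0,0,1]])

```text
time_s: 16.45
eef_pos: [515.6, -114.7, 57.0]
tool_rot: [0.959, 0.283, 0.001, 0.001]
ft_force: [0.8, -2.1, -4.4]
width: 16.3
finger_force: 107.9
```

```bash
m.sh
```

```text
t 16.45 pos [ 515.6 -114.7   57. ] yaw 32.93 F [ 0.8 -2.1 -4.4] M [-0.35 -0.18  0.56] w 16.3 ff 107.9 q7 -0.92
tau_nut 0.8 radius 111.4 bearing 33.34
```

servo_tool(increments=[[0.02,-1.95,0,0,0,1],[0.02,-1.95,0,0,0,1]])

```text
time_s: 16.65
eef_pos: [514.1, -111.6, 57.2]
tool_rot: [0.964, 0.267, 0.001, 0.001]
ft_force: [3.5, -1.1, -3.9]
width: 15.9
finger_force: 107.9
```

```bash
m.sh
```

```text
t 16.65 pos [ 514.1 -111.6   57.2] yaw 30.93 F [ 3.5 -1.1 -3.9] M [-0.48 -0.5   0.74] w 15.9 ff 107.9 q7 -0.96
tau_nut 1.05 radius 111.0 bearing 31.53
```

servo_tool(increments=[[0.02,-1.95,0,0,0,1],[0.02,-1.95,0,0,0,1]])

```text
time_s: 16.85
eef_pos: [512.3, -108.5, 57.3]
tool_rot: [0.968, 0.25, 0.001, 0.001]
ft_force: [4.5, -3.8, -5.5]
width: 16.3
finger_force: 108.0
```

```bash
m.sh
```

```text
t 16.85 pos [ 512.3 -108.5   57.3] yaw 28.93 F [ 4.5 -3.8 -5.5] M [-0.83 -0.72  0.83] w 16.3 ff 108.0 q7 -1.0
tau_nut 1.45 radius 110.9 bearing 29.71
```

servo_tool(increments=[[0.02,-1.95,0,0,0,1],[0.02,-1.95,0,0,0,1]])

```text
time_s: 17.05
eef_pos: [510.8, -105.5, 57.4]
tool_rot: [0.972, 0.233, 0.002, 0.002]
ft_force: [5.6, -4.3, -4.9]
width: 15.8
finger_force: 108.2
```

```bash
m.sh
```

```text
t 17.05 pos [ 510.8 -105.5   57.4] yaw 26.97 F [ 5.6 -4.3 -4.9] M [-0.95 -0.78  1.03] w 15.8 ff 108.2 q7 -1.03
tau_nut 1.74 radius 110.8 bearing 27.97
```

```bash
cat > ecc.py <<'E'
from look import *
c=cams.camera("wrist"); np.save("w7.npy",c,allow_pickle=True)
a=cv2.cvtColor(np.load("w6.npy",allow_pickle=True).item()["img"],6); b=cv2.cvtColor(c["img"],6)
m=np.zeros_like(a); m[84:122,183:335]=255; m[122:235,239:279]=255   # crossbar + handle
W=np.eye(2,3,dtype=np.float32)
cc,W=cv2.findTransformECC(cv2.GaussianBlur(a,(5,5),0),b,W,cv2.MOTION_EUCLIDEAN,(3,200,1e-6),m,5)
print("ecc",round(cc,3),"rot deg (image, +cw)",np.degrees(np.arctan2(W[1,0],W[0,0])).round(2),"grip px moves to",(W@[258,270,1]).round(1),"jaw px(258,60)->",(W@[258,60,1]).round(1))
tn()
E
python3 ecc.py
python3 - <<'E'
import numpy as np,cv2
c=np.load("w7.npy",allow_pickle=True).item()
cv2.imwrite("pics/i.png",cv2.resize(c["img"][:250,130:390],(624,600),interpolation=cv2.INTER_CUBIC))
E
```

```text
ecc 0.761 rot deg (image, +cw) -1.06 grip px moves to [257.6 272.3] jaw px(258,60)-> [253.7  62.3]
t 17.1 pos [ 510.7 -105.3   57.4] yaw 26.94 F [ 5.4 -3.5 -5.2] M [-0.92 -0.77  0.87] w 16.0 ff 108.1 q7 -1.04
tau_nut 1.5 radius 110.8 bearing 27.84
```

View pics/i.png

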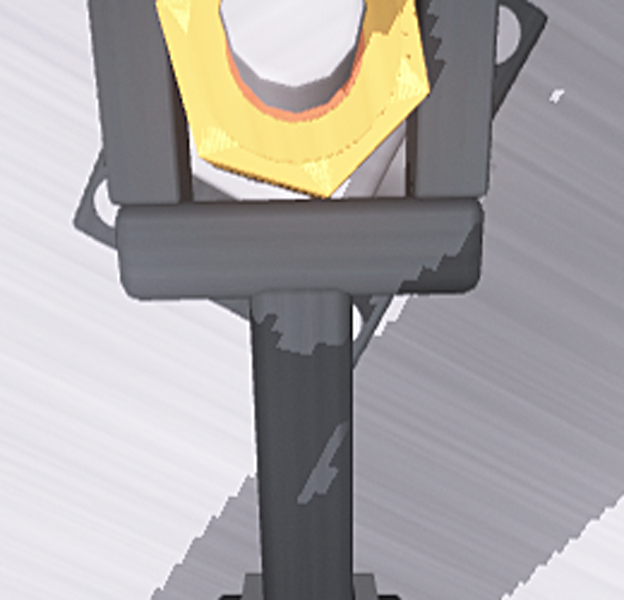

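The picture shows the nut in the jaw (bottom corner (325,195), right corner (430,85)), rotated relative to the jaw by more than expected. I quantify this before going on.

Run:
```python
from look import *
c=np.load("w7.npy",allow_pickle=True).item()
C=lambda q:np.array(q)/2.4+[130,0]-.3
P=[onz(c,C(q),86)[:2] for q in [(200,153),(325,190),(430,85)]]; print("nut corners",np.round(P,1))
A=P[0];B=P[1];D=P[2]
an=lambda p,q:np.degrees(np.arctan2(*(q-p)[::-1]))
print("edges",an(A,B),np.linalg.norm(B-A),an(B,D),np.linalg.norm(D-B))
for p in P: print("from axis",np.round(np.linalg.norm(p-[608.7,-53.5]),1),np.degrees(np.arctan2(*(p-[608.7,-53.5])[::-1])).round(1))
for z in (75,82):
  L=[onz(c,C(q),z)[:2] for q in [(178,200),(413,200),(118,215),(483,215),(250,300),(352,300),(260,560),(352,560)]]
  print(z,np.round(L,1).tolist(),"crossbar",an(L[2],L[3])+90,np.linalg.norm(L[3]-L[2]),"gap",np.linalg.norm(L[1]-L[0]),"handle mid dir",an((L[6]+L[7])/2,(L[4]+L[5])/2), "handle w",np.linalg.norm(L[5]-L[4]),np.linalg.norm(L[7]-L[6]))
  T=Ro.from_quat(robot.read_state()["tool_rot"]); 
  print("gap mid in tool",T.inv().apply(np.r_[(L[0]+L[1])/2,z]-robot.read_state()["eef_pos"]).round(1))
```

```text
nut corners [[589.2 -46.6]
 [593.2 -66.3]
 [613.4 -73.6]]
edges -78.3680195845714 20.02935043144738 -19.991786993765004 21.395834468835666
from axis 20.7 160.6
from axis 20.0 -140.5
from axis 20.6 -77.0
75 [[581.0, -44.4], [599.4, -80.5], [574.0, -36.1], [602.8, -92.6], [571.4, -62.6], [579.7, -79.1], [525.2, -86.8], [533.7, -103.6]] crossbar 26.953183822386478 63.406685516819 gap 40.54871759276893 handle mid dir 27.849214884206624 handle w 18.421934521032018 18.910863211292124
gap mid in tool [ 90.3  -2.1 -17.4]
82 [[581.3, -45.6], [598.6, -79.7], [574.7, -37.7], [601.9, -91.1], [572.2, -62.9], [580.1, -78.4], [528.6, -85.6], [536.7, -101.6]] crossbar 26.953183822386464 59.888273119697985 gap 38.29868497392286 handle mid dir 27.84921488420675 handle w 17.39970851647991 17.861506743270716
gap mid in tool [ 90.   -2.  -24.4]
```

No contradiction. The reported moments are taken at the wrist, so no roll is loading the wrench. The contact is simply soft, and the nut has barely moved yet (corners ≈ 41° against 44° before). I continue until the torque saturates near 1.8 N m.

servo_tool(increments=[[0.02,-1.95,0,0,0,1],[0.02,-1.95,0,0,0,1]])

```text
time_s: 17.3
eef_pos: [509.2, -102.2, 57.4]
tool_rot: [0.976, 0.216, 0.002, 0.002]
ft_force: [5.6, -4.4, -5.7]
width: 15.7
finger_force: 108.3
```

```bash
m.sh
```

```text
t 17.3 pos [ 509.2 -102.2   57.4] yaw 24.99 F [ 5.6 -4.4 -5.7] M [-1.06 -0.83  1.1 ] w 15.7 ff 108.3 q7 -1.07
tau_nut 1.81 radius 110.8 bearing 26.09
```

servo_tool(increments=[[0.02,-1.95,0,0,0,1],[0.02,-1.95,0,0,0,1]])

```text
time_s: 17.5
eef_pos: [507.6, -98.8, 57.4]
tool_rot: [0.98, 0.199, 0.002, 0.002]
ft_force: [5.1, -3.7, -5.3]
width: 15.9
finger_force: 108.3
```

```bash
m.sh
```

```text
t 17.5 pos [507.6 -98.8  57.4] yaw 22.98 F [ 5.1 -3.7 -5.3] M [-1.05 -0.8   1.08] w 15.9 ff 108.3 q7 -1.11
tau_nut 1.69 radius 110.7 bearing 24.12
```

servo_tool(increments=[[0.02,-1.95,0,0,0,1],[0.02,-1.95,0,0,0,1]])

```text
time_s: 17.7
eef_pos: [506.1, -95.2, 57.4]
tool_rot: [0.983, 0.182, 0.002, 0.002]
ft_force: [5.2, -5.1, -6.1]
width: 16.0
finger_force: 108.3
```

```bash
python3 ecc.py
```

```text
ecc 0.825 rot deg (image, +cw) -1.55 grip px moves to [258.  270.3] jaw px(258,60)-> [252.3  60.4]
t 17.75 pos [506.  -94.9  57.4] yaw 20.95 F [ 5.2 -4.9 -5.4] M [-1.13 -0.76  0.97] w 15.9 ff 108.2 q7 -1.15
tau_nut 1.69 radius 110.8 bearing 21.93
```

servo_tool(increments=[[0.15,-5.86,0,0,0,3],[0.15,-5.86,0,0,0,3],[0.15,-5.86,0,0,0,3],[0.15,-5.86,0,0,0,3],[0.15,-5.86,0,0,0,3],[0.15,-5.86,0,0,0,3]])

```text
time_s: 18.35
eef_pos: [498.0, -61.5, 57.2]
tool_rot: [1.0, 0.025, 0.001, 0.002]
ft_force: [4.8, -7.2, -5.7]
width: 16.2
finger_force: 108.4
```

```bash
cat > nutang.py <<'E'
from look import *
def nut(c,ax=(608.7,-53.5)):
    h=cv2.cvtColor(c["img"],cv2.COLOR_BGR2HSV); m=cv2.inRange(h,(15,90,60),(35,255,255))
    n,l,s,_=cv2.connectedComponentsWithStats(m); k=1+np.argmax(s[1:,4]); ct=max(cv2.findContours((l==k).astype(np.uint8),0,1)[0],key=len)[:,0]
    ct=ct[(ct[:,1]>2)]
    P=np.array([onz(c,q,86)[:2] for q in ct]); d=P-ax; r=np.hypot(*d.T); t=np.arctan2(d[:,1],d[:,0])
    k=r>15; d=d[k];t=t[k];
    from scipy.optimize import least_squares
    def f(p):
        e=d-p[:2]; th=np.arctan2(e[:,1],e[:,0])-p[2]; th=(th+np.pi/6-np.pi/6)%(np.pi/3)-np.pi/6
        return np.hypot(*e.T)*np.cos(th)-18     # normals at p[2]+k*60
    r=min((least_squares(f,[0,0,a],loss="soft_l1",f_scale=.5) for a in np.radians([0,15,30,45])),key=lambda r:r.cost)
    print("nut: centre off",r.x[:2].round(1),"corner ang mod60",((np.degrees(r.x[2])+30)%60).round(2),"cost/pt",round(r.cost/len(d),3),len(d))
if __name__=="__main__":
    import sys
    for n in sys.argv[1:]: print(n); nut(np.load(n,allow_pickle=True).item())
E
python3 nutang.py w3.npy w7.npy; cp w7.npy w7b.npy; python3 ecc.py; python3 nutang.py w7.npy
```

```text
w3.npy
nut: centre off [ 0.8 -0.1] corner ang mod60 12.5 cost/pt 0.273 90
w7.npy
nut: centre off [-0.6 -0. ] corner ang mod60 6.16 cost/pt 0.02 196
ecc 0.443 rot deg (image, +cw) -1.07 grip px moves to [256.5 268.5] jaw px(258,60)-> [252.6  58.5]
t 18.4 pos [497.9 -60.3  57.2] yaw 2.78 F [ 2.6 -6.2 -5.6] M [-1.5  -0.55  0.62] w 16.1 ff 108.2 q7 -1.51
tau_nut 1.32 radius 111.0 bearing 3.53
w7.npy
nut: centre off [-0.7  0.1] corner ang mod60 48.59 cost/pt 0.033 198
```

```bash
sed -i 's/ct=ct\[(ct\[:,1\]>2)\]/ct=ct[(ct[:,1]>2)\&(ct[:,1]>proj(c,[*ax,86])[1]-6)]/; s/np.degrees(r.x\[2\])+30/np.degrees(r.x[2])/' nutang.py; python3 nutang.py w2.npy w3.npy w7.npy
```

```text
w2.npy
nut: centre off [-0.  -0.1] corner ang mod60 19.18 cost/pt 199.956 119
w3.npy
nut: centre off [-0.2  0.3] corner ang mod60 42.63 cost/pt 0.13 56
w7.npy
nut: centre off [-0.7  0.1] corner ang mod60 18.65 cost/pt 0.02 175
```

servo_tool(increments=[[0.15,-5.86,0,0,0,3],[0.15,-5.86,0,0,0,3],[0.15,-5.86,0,0,0,3],[0.15,-5.86,0,0,0,3],[0.15,-5.86,0,0,0,3],[0.15,-5.86,0,0,0,3],[0.15,-5.86,0,0,0,3],[0.15,-5.86,0,0,0,3],[0.15,-5.86,0,0,0,3],[0.15,-5.86,0,0,0,3]])

```text
time_s: 19.4
eef_pos: [508.7, -5.5, 56.8]
tool_rot: [0.972, -0.235, -0.0, 0.002]
ft_force: [1.6, -8.3, -3.9]
width: 16.0
finger_force: 108.7
```

```bash
python3 ecc.py; python3 nutang.py w7.npy
```

```text
w7.npy
nut: centre off [-0.6  0.3] corner ang mod60 48.6 cost/pt 0.022 175Traceback (most recent call last):
  File "ecc.py", line 6, in <module>
    cc,W=cv2.findTransformECC(cv2.GaussianBlur(a,(5,5),0),b,W,cv2.MOTION_EUCLIDEAN,(3,200,1e-6),m,5)
         ~~~~~~~~~~~~~~~~~~~~^^^^^^^^^^^^^^^^^^^^^^^^^^^^^^^^^^^^^^^^^^^^^^^^^^^^^^^^^^^^^^^^^^^^^^^
cv2.error: OpenCV(4.12.0) /io/opencv/modules/video/src/ecc.cpp:589: error: (-7:Iterations do not converge) The algorithm stopped before its convergence. The correlation is going to be minimized. Images may be uncorrelated or non-overlapped in function 'findTransformECC'
```

servo_tool(increments=[[0.07,-3.91,0,0,0,2],[0.07,-3.91,0,0,0,2],[0.03,-1.95,0,0,0,1],[0,0,0,0,0,0]])

```text
time_s: 19.85
eef_pos: [513.2, 3.0, 56.6]
tool_rot: [0.961, -0.276, -0.0, 0.002]
ft_force: [1.3, -6.5, -3.5]
width: 15.6
finger_force: 108.8
```

Run:
```python
from look import *
from nutang import nut
tn(); c=cams.camera("wrist"); np.save("w8.npy",c,allow_pickle=True); nut(c)
```

```text
t 19.85 pos [513.2   3.   56.6] yaw -32.06 F [ 1.3 -6.5 -3.5] M [-1.3  -0.19  1.05] w 15.6 ff 108.8 q7 -2.19
tau_nut 1.6 radius 110.9 bearing -30.63
nut: centre off [-0.6  0.3] corner ang mod60 43.4 cost/pt 0.023 177
```

The nut now stands at 43.4° (mod 60) against the target 43.3°. I back the wrench off to the middle of its play.

servo_tool(increments=[[0.15,5.86,0,0,0,-3],[0.15,5.86,0,0,0,-3],[0.15,5.86,0,0,0,-3],[0.15,5.86,0,0,0,-3],[0,0,0,0,0,0]])

```text
time_s: 20.4
eef_pos: [504.3, -15.8, 57.2]
tool_rot: [0.984, -0.176, 0.001, -0.0]
ft_force: [3.8, -0.8, -5.1]
width: 15.8
finger_force: 108.1
```

```bash
m.sh
```

```text
t 20.4 pos [504.3 -15.8  57.2] yaw -20.26 F [ 3.8 -0.8 -5.1] M [-0.41 -0.77  0.17] w 15.8 ff 108.1 q7 -1.96
tau_nut 0.12 radius 111.0 bearing -19.88
```

servo_tool(increments=[[0.06,3.9,0,0,0,-2],[0,0,0,0,0,0]])

```text
time_s: 20.6
eef_pos: [503.2, -19.1, 57.1]
tool_rot: [0.987, -0.159, 0.001, -0.0]
ft_force: [4.0, -1.2, -5.0]
width: 15.7
finger_force: 108.2
```

Run:
```python
from look import *
from nutang import nut
tn(); c=cams.camera("wrist"); np.save("w8.npy",c,allow_pickle=True); nut(c)
```

```text
t 20.6 pos [503.2 -19.1  57.1] yaw -18.25 F [ 4.  -1.2 -5. ] M [-0.32 -0.56  0.02] w 15.7 ff 108.2 q7 -1.92
tau_nut 0.01 radius 111.0 bearing -18.04
nut: centre off [-0.7  0.2] corner ang mod60 54.85 cost/pt 0.023 174
```

Run:
```python
from look import *
from nutang import nut
c=np.load("w8.npy",allow_pickle=True).item()
d=cams.camera("scene"); u,v=proj(d,[600,-53,75]).astype(int)
A=cv2.resize(c["img"][:190,130:390],(410,300)); B=cv2.resize(d["img"][v-28:v+28,u-38:u+38],(390,287),interpolation=cv2.INTER_CUBIC)
B=cv2.copyMakeBorder(B,0,13,0,0,0); 
b7=np.load("w7.npy",allow_pickle=True).item()["img"]
t=cams.camera("top"); u,v=proj(t,[560,-40,75]).astype(int)
Cc=cv2.resize(t["img"][v-35:v+35,u-45:u+45],(390,300),interpolation=cv2.INTER_CUBIC)
cv2.imwrite("pics/j.png",np.vstack([np.hstack([A,B]),np.hstack([cv2.resize(b7[:190,130:390],(410,300)),Cc])]))
```

```text
(no output)
```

View pics/j.png

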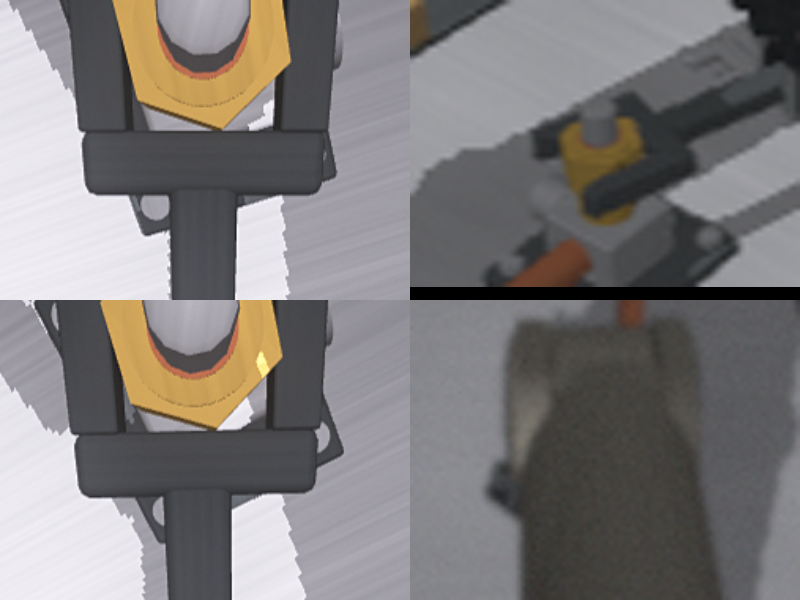

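The crops show the nut still wedged about 12° askew in the jaw, so it followed the wrench back (loosened by 11°). The wedge is self-locking by friction. Remedy: turn forward again to the same nut angle, then unload only a little and slide the wrench straight off along its axis, which frees the wedge without turning the nut back.

servo_tool(increments=[[0.15,-5.86,0,0,0,3],[0.15,-5.86,0,0,0,3],[0.15,-5.86,0,0,0,3],[0.15,-5.86,0,0,0,3],[0,0,0,0,0,0]])

```text
time_s: 21.25
eef_pos: [511.8, 0.5, 56.7]
tool_rot: [0.966, -0.259, 0.0, 0.002]
ft_force: [3.6, -6.4, -4.3]
width: 15.8
finger_force: 108.6
```

```bash
cat > n.py <<'E'
from look import *
from nutang import nut
tn(); nut(cams.camera("wrist"))
E
python3 n.py
```

```text
t 21.25 pos [5.118e+02 5.000e-01 5.670e+01] yaw -30.03 F [ 3.6 -6.4 -4.3] M [-1.22 -0.57  0.52] w 15.8 ff 108.6 q7 -2.15
tau_nut 0.95 radius 110.9 bearing -29.13
nut: centre off [-0.6  0.3] corner ang mod60 44.59 cost/pt 0.028 177
```

servo_tool(increments=[[0.07,-3.91,0,0,0,2],[0,0,0,0,0,0]])

```text
time_s: 21.5
eef_pos: [513.3, 3.1, 56.6]
tool_rot: [0.961, -0.275, -0.0, 0.003]
ft_force: [2.5, -8.2, -2.9]
width: 15.7
finger_force: 108.9
```

```bash
python3 n.py
```

```text
t 21.5 pos [513.3   3.1  56.6] yaw -31.95 F [ 2.5 -8.2 -2.9] M [-1.55 -0.56  0.86] w 15.7 ff 108.9 q7 -2.19
tau_nut 1.5 radius 111.0 bearing -30.68
nut: centre off [-0.6  0.3] corner ang mod60 43.28 cost/pt 0.025 177
```

servo_tool(increments=[[0.03,1.95,0,0,0,-1],[0.03,1.95,0,0,0,-1],[0.03,1.95,0,0,0,-1],[0,0,0,0,0,0]])

```text
time_s: 21.95
eef_pos: [511.0, -0.8, 56.9]
tool_rot: [0.968, -0.251, 0.0, 0.001]
ft_force: [3.0, -4.6, -4.0]
width: 16.1
finger_force: 108.5
```

```bash
python3 n.py
```

```text
t 21.95 pos [511.   -0.8  56.9] yaw -29.06 F [ 3.  -4.6 -4. ] M [-0.99 -0.78  0.39] w 16.1 ff 108.5 q7 -2.13
tau_nut 0.68 radius 111.0 bearing -28.34
nut: centre off [-0.7  0.3] corner ang mod60 45.01 cost/pt 0.023 175
```

Part of that is elastic: the nut relaxes about 1.7° as the load drops. By the torque record, bite began at a loaded nut angle of ≈ 41.5°, so one flat means 41.5° again under load, about 2° further than before. I turn to that, ease a little and slide off.

servo_tool(increments=[[0.07,-3.91,0,0,0,2],[0.07,-3.91,0,0,0,2],[0.03,-1.95,0,0,0,1],[0,0,0,0,0,0]])

```text
time_s: 22.4
eef_pos: [515.2, 6.1, 56.5]
tool_rot: [0.957, -0.292, -0.0, 0.003]
ft_force: [2.2, -7.8, -3.9]
width: 16.1
finger_force: 109.1
```

```bash
python3 n.py
```

```text
t 22.4 pos [515.2   6.1  56.5] yaw -33.92 F [ 2.2 -7.8 -3.9] M [-1.48 -0.31  1.05] w 16.1 ff 109.1 q7 -2.23
tau_nut 1.65 radius 110.9 bearing -32.52
nut: centre off [-0.6  0.3] corner ang mod60 41.54 cost/pt 0.025 176
```

servo_tool(increments=[[0.03,1.95,0,0,0,-1],[0.03,1.95,0,0,0,-1],[-1,0,0,0,0,0],[-1,0,0,0,0,0]])

```text
time_s: 22.85
eef_pos: [513.6, 3.8, 57.1]
tool_rot: [0.961, -0.276, 0.002, 0.002]
ft_force: [7.0, -8.1, -5.5]
width: 15.9
finger_force: 108.5
```

```bash
python3 n.py
```

```text
t 22.85 pos [513.6   3.8  57.1] yaw -32.04 F [ 7.  -8.1 -5.5] M [-1.67 -1.38  0.6 ] w 15.9 ff 108.5 q7 -2.19
tau_nut 0.96 radius 111.0 bearing -31.07
nut: centre off [-0.7  0.4] corner ang mod60 42.69 cost/pt 0.024 175
```

servo_tool(increments=[[-1,0,0,0,0,0],[-1,0,0,0,0,0]])

```text
time_s: 23.1
eef_pos: [513.6, 3.9, 57.5]
tool_rot: [0.961, -0.276, 0.004, 0.002]
ft_force: [9.7, -10.7, -7.8]
width: 16.1
finger_force: 108.3
```

```bash
python3 n.py
```

```text
t 23.1 pos [513.6   3.9  57.5] yaw -32.07 F [  9.7 -10.7  -7.8] M [-1.94 -1.67  0.59] w 16.1 ff 108.3 q7 -2.19
tau_nut 1.05 radius 111.0 bearing -31.12
nut: centre off [-0.7  0.4] corner ang mod60 42.62 cost/pt 0.029 172
```

servo_tool(increments=[[-2,0,0,0,0,0],[-2,0,0,0,0,0]])

```text
time_s: 23.35
eef_pos: [513.7, 4.1, 58.3]
tool_rot: [0.961, -0.277, 0.008, 0.002]
ft_force: [18.3, -17.1, -10.9]
width: 16.1
finger_force: 108.4
```

```bash
python3 n.py
```

```text
t 23.35 pos [513.7   4.1  58.3] yaw -32.13 F [ 18.3 -17.1 -10.9] M [-2.86 -2.67  0.57] w 16.1 ff 108.4 q7 -2.2
tau_nut 1.14 radius 111.1 bearing -31.21
nut: centre off [-0.8  0.4] corner ang mod60 42.6 cost/pt 0.036 173
```

servo_tool(increments=[[-2,0,0,0,0,0],[-2,0,0,0,0,0]])

```text
time_s: 23.6
eef_pos: [513.3, 4.6, 59.1]
tool_rot: [0.961, -0.277, 0.011, 0.002]
ft_force: [20.8, -20.2, -9.0]
width: 16.0
finger_force: 108.7
```

```bash
python3 n.py
```

```text
t 23.6 pos [513.3   4.6  59.1] yaw -32.19 F [ 20.8 -20.2  -9. ] M [-3.58 -3.65  0.65] w 16.0 ff 108.7 q7 -2.2
tau_nut 1.36 radius 111.7 bearing -31.33
nut: centre off [-1.   0.5] corner ang mod60 42.68 cost/pt 0.038 172
```

servo_tool(increments=[[0.03,1.95,0,0,0,-1],[0.03,1.95,0,0,0,-1],[0,0,0,0,0,0]])

```text
time_s: 23.95
eef_pos: [511.9, 2.1, 59.6]
tool_rot: [0.965, -0.261, 0.011, 0.001]
ft_force: [21.4, -15.1, -10.4]
width: 16.0
finger_force: 108.3
```

```bash
python3 n.py
```

```text
t 23.95 pos [511.9   2.1  59.6] yaw -30.31 F [ 21.4 -15.1 -10.4] M [-3.   -3.64  0.18] w 16.0 ff 108.3 q7 -2.17
tau_nut 0.45 radius 111.6 bearing -29.89
nut: centre off [-1.   0.5] corner ang mod60 43.8 cost/pt 0.037 170
```

servo_tool(increments=[[-1,0,0,0,0,0],[-1,1.95,0,0,0,-1],[0,0,0,0,0,0]])

```text
time_s: 24.3
eef_pos: [511.2, 1.0, 60.1]
tool_rot: [0.967, -0.254, 0.013, 0.0]
ft_force: [25.1, -17.4, -13.2]
width: 15.7
finger_force: 108.1
```

```bash
python3 n.py
```

```text
t 24.3 pos [511.2   1.   60.1] yaw -29.39 F [ 25.1 -17.4 -13.2] M [-2.99 -3.97 -0.01] w 15.7 ff 108.1 q7 -2.15
tau_nut 0.32 radius 111.6 bearing -29.2
nut: centre off [-1.1  0.5] corner ang mod60 44.31 cost/pt 0.043 168
```

servo_tool(increments=[[-2,0,-1,0,0,0],[-2,0,-1,0,0,0],[0,0,0,0,0,0]])

```text
time_s: 24.65
eef_pos: [510.9, 1.1, 62.9]
tool_rot: [0.967, -0.254, 0.016, 0.0]
ft_force: [30.5, -21.2, -15.7]
width: 15.9
finger_force: 108.5
```

```bash
python3 n.py
```

```text
t 24.65 pos [510.9   1.1  62.9] yaw -29.43 F [ 30.5 -21.2 -15.7] M [-3.77 -5.05  0.06] w 15.9 ff 108.5 q7 -2.16
tau_nut 0.47 radius 112.0 bearing -29.17
nut: centre off [-1.2  0.5] corner ang mod60 44.4 cost/pt 0.043 166
```

servo_tool(increments=[[-2,0,-1,0,0,0],[-2,0,-1,0,0,0],[0,0,0,0,0,0]])

```text
time_s: 25.0
eef_pos: [508.3, 1.8, 65.6]
tool_rot: [0.967, -0.255, 0.018, 0.001]
ft_force: [28.5, -22.7, -11.3]
width: 16.1
finger_force: 108.8
```

```bash
python3 n.py
```

```text
t 25.0 pos [508.3   1.8  65.6] yaw -29.54 F [ 28.5 -22.7 -11.3] M [-4.57 -5.32 -0.24] w 16.1 ff 108.8 q7 -2.16
tau_nut 0.47 radius 114.6 bearing -28.85
nut: centre off [-1.6  0.6] corner ang mod60 44.03 cost/pt 0.047 166
```

servo_tool(increments=[[-2,0,-1,0,0,0],[-1,0,-1,0,0,0],[0,0,0,0,0,0]])

```text
time_s: 25.35
eef_pos: [505.8, 2.8, 67.7]
tool_rot: [0.967, -0.255, 0.018, 0.001]
ft_force: [28.6, -24.5, -10.1]
width: 16.0
finger_force: 109.1
```

```bash
python3 n.py
```

```text
t 25.35 pos [505.8   2.8  67.7] yaw -29.6 F [ 28.6 -24.5 -10.1] M [-4.75 -5.37 -0.39] w 16.0 ff 109.1 q7 -2.17
tau_nut 0.52 radius 117.3 bearing -28.69
nut: centre off [-1.9  0.7] corner ang mod60 44.25 cost/pt 0.054 162
```

servo_tool(increments=[[-1,0,-2,0,0,0],[-1,0,-2,0,0,0],[0,0,0,0,0,0]])

```text
time_s: 25.7
eef_pos: [505.3, 5.4, 71.8]
tool_rot: [0.967, -0.253, 0.019, -0.0]
ft_force: [32.9, -22.5, -14.4]
width: 15.6
finger_force: 109.3
```

```bash
python3 n.py
```

```text
t 25.7 pos [505.3   5.4  71.8] yaw -29.36 F [ 32.9 -22.5 -14.4] M [-4.08 -5.9   0.31] w 15.6 ff 109.3 q7 -2.17
tau_nut 0.69 radius 119.0 bearing -29.68
nut: centre off [-2.1  0.8] corner ang mod60 44.24 cost/pt 0.07 158
```

```bash
cat > bar.py <<'E'
from look import *
def bar(c):
    g=cv2.cvtColor(c["img"],6).astype(float)
    for u in (195,215,300,320):
        p=g[60:150,u-3:u+3].mean(1); d=np.diff(cv2.GaussianBlur(p[:,None],(1,5),0)[:,0]); i=np.argsort(-abs(d))[:3]; print(u,[(int(k)+60,int(d[k])) for k in i],end=" ")
    r=g[150,180:340]; d=np.diff(r); print("handle cols",[(int(k)+180,int(d[k])) for k in np.argsort(-abs(d))[:3]])
if __name__=="__main__":
    for n in ("w6.npy","w8.npy"): bar(np.load(n,allow_pickle=True).item())
    c=cams.camera("wrist"); np.save("w9.npy",c,allow_pickle=True); bar(c)
E
python3 bar.py
```

```text
195 [(123, 49), (124, 37), (122, 29)] 215 [(123, 50), (124, 37), (82, -36)] 300 [(81, -48), (82, -44), (123, 38)] 320 [(123, 37), (122, 27), (124, 25)] handle cols [(279, 111), (236, -73), (182, -60)]
195 [(123, 58), (122, 47), (124, 34)] 215 [(123, 15), (124, 13), (127, 10)] 300 [(125, 48), (124, 48), (79, -44)] 320 [(123, 37), (122, 27), (124, 24)] handle cols [(279, 226), (237, -170), (309, -80)]
195 [(108, 33), (107, 28), (109, 26)] 215 [(111, 35), (112, 34), (110, 17)] 300 [(112, 63), (111, 50), (113, 40)] 320 [(112, 33), (111, 29), (113, 22)] handle cols [(279, 169), (240, -141), (211, -62)]
```

Run:
```python
from look import *
from nutang import nut
st()
for n in ("w6.npy","w8.npy","w9.npy"):
    c=np.load(n,allow_pickle=True).item(); g=cv2.cvtColor(c["img"],6).astype(float); print(n)
    for v in (135,150,170,190,205):
        d=np.diff(g[v-1:v+2].mean(0)); L=225+np.argmin(d[225:255]); Rr=262+np.argmax(d[262:295]); w=Rr-L
        ray_=np.array([0,(v-c["K"][1,2])/c["K"][1,1],1]); z=283.9*18/w
        # tool-frame position
        M=np.array([[0,-.9446,-.3282],[1,0,0],[0,-.3282,.9446]]); p=M@(ray_*z)+[85.4,0,-143.6]; print(v,L,Rr,"tool xz",p[[0,2]].round(1),end=" | ")
    print()
s=robot.read_state(); print(Ro.from_quat(s["tool_rot"]).as_matrix()[:,2].round(3))
# scene-view heights of jaw
c=cams.camera("scene"); cv2.imwrite("pics/k.png",c["img"])
for t in ("wrench_jaw","wrench_grip","nut"):
    for d in cams.place_of(c,t): print(t,np.round(d["position"]),round(d["confidence"],2))
```

```text
t 25.8 pos [505.3   5.4  71.7] yaw -29.36 F [ 32.6 -21.9 -13.5] M [-4.08 -6.    0.34] w 16.0 ff 109.3 q7 -2.17
w6.npy
135 236 279 tool xz [ 69.8 -23.2] | 150 236 279 tool xz [ 63.9 -25.3] | 170 237 278 tool xz [ 54.5 -22.4] | 190 238 278 tool xz [ 45.2 -22.3] | 205 238 278 tool xz [ 38.9 -24.5] | 
w8.npy
135 236 279 tool xz [ 69.8 -23.2] | 150 237 279 tool xz [ 63.3 -22.5] | 170 235 279 tool xz [ 56.6 -30.7] | 190 238 278 tool xz [ 45.2 -22.3] | 205 238 278 tool xz [ 38.9 -24.5] | 
w9.npy
135 237 279 tool xz [ 69.4 -20.3] | 150 240 279 tool xz [ 61.6 -13.1] | 170 240 279 tool xz [ 52.9 -16.2] | 190 240 278 tool xz [ 43.1 -15.9] | 205 240 278 tool xz [ 36.4 -18.3] | 
[ 0.036 -0.009 -0.999]
wrench_jaw [ 403. -101.   -3.] 0.62
wrench_jaw [605. -53.  75.] 0.57
wrench_grip [511.   1.  89.] 0.96
wrench_grip [ 178. -302.    2.] 0.43
nut [606. -53.  75.] 0.41
```

```bash
python3 - <<'E'
from look import *
d=cams.camera("scene"); o=proj(d,[600,-53,75]).astype(int)-[38,28]
a=np.radians(-17.3); x=np.array([np.cos(a),np.sin(a)]); y=np.array([np.sin(a),-np.cos(a)]); g=np.array([503.2,-19.1])
for nm,sx in (("right(+y tool) tip",1),("left tip",-1)):
  for w in (23.5,31):
    for z in (54,61,68,82):
      p=np.r_[g+135*x+sx*w*y,z]; print(nm,w,z,((proj(d,p)-o)*5.13+[410,0]).round(0),p.round(0)[:2])
for z in (64,86): print("nut axis",z,((proj(d,[608.7,-53.5,z])-o)*5.13+[410,0]).round(0))
E
python3 - <<'E'
import cv2
im=cv2.imread("pics/j.png")[0:300,410:800]; g=cv2.cvtColor(im,6)
for y in range(100,230,8): print(y,[int(v) for v in g[y,100:300:8]])
E
```

```text
right(+y tool) tip 23.5 54 [535. 181.] [625. -82.]
right(+y tool) tip 23.5 61 [533. 170.] [625. -82.]
right(+y tool) tip 23.5 68 [532. 159.] [625. -82.]
right(+y tool) tip 23.5 82 [530. 137.] [625. -82.]
right(+y tool) tip 31 54 [527. 173.] [623. -89.]
right(+y tool) tip 31 61 [526. 162.] [623. -89.]
right(+y tool) tip 31 68 [525. 151.] [623. -89.]
right(+y tool) tip 31 82 [522. 129.] [623. -89.]
left tip 23.5 54 [583. 232.] [639. -37.]
left tip 23.5 61 [582. 222.] [639. -37.]
left tip 23.5 68 [580. 211.] [639. -37.]
left tip 23.5 82 [578. 188.] [639. -37.]
left tip 31 54 [591. 241.] [641. -30.]
left tip 31 61 [589. 230.] [641. -30.]
left tip 31 68 [588. 219.] [641. -30.]
left tip 31 82 [586. 197.] [641. -30.]
nut axis 64 [598. 170.]
nut axis 86 [595. 136.]
100 [158, 159, 158, 156, 155, 157, 156, 155, 153, 136, 101, 96, 95, 65, 52, 50, 55, 91, 98, 99, 97, 97, 80, 53, 49]
108 [159, 158, 158, 158, 157, 156, 160, 148, 102, 94, 99, 100, 100, 81, 52, 50, 49, 56, 93, 84, 62, 56, 48, 49, 50]
116 [159, 159, 158, 158, 152, 148, 107, 70, 55, 84, 99, 97, 91, 70, 61, 58, 50, 50, 50, 49, 50, 50, 
[... 830 characters left out ...]
42, 41, 39, 42, 58, 117, 137, 153]
188 [95, 95, 96, 105, 108, 104, 101, 92, 86, 74, 54, 50, 50, 49, 43, 40, 41, 40, 44, 59, 103, 132, 159, 155, 154]
196 [95, 93, 96, 105, 108, 108, 104, 94, 95, 60, 50, 47, 42, 40, 43, 39, 45, 68, 87, 91, 151, 156, 154, 155, 156]
204 [96, 96, 94, 98, 103, 106, 99, 100, 98, 68, 44, 42, 38, 39, 47, 56, 85, 103, 100, 97, 92, 125, 154, 154, 154]
212 [95, 96, 94, 86, 91, 99, 97, 98, 96, 71, 46, 41, 54, 71, 74, 74, 99, 101, 99, 87, 66, 53, 85, 137, 155]
220 [95, 95, 95, 89, 82, 93, 101, 99, 98, 95, 83, 72, 81, 80, 82, 95, 101, 95, 80, 72, 74, 50, 48, 51, 71]
228 [95, 94, 96, 97, 82, 85, 86, 96, 101, 98, 99, 97, 99, 100, 100, 101, 92, 76, 74, 73, 65, 49, 50, 49, 73]
```

servo_tool(increments=[[0,-1.95,2,0,0,1],[0,-1.95,2,0,0,1],[0,-1.95,1,0,0,1],[-1,1.95,0,0,0,-1],[-1,1.95,0,0,0,-1],[-1,1.95,0,0,0,-1]], force=120)

```text
time_s: 26.65
eef_pos: [505.3, 6.8, 68.4]
tool_rot: [0.967, -0.254, 0.021, -0.001]
ft_force: [35.1, -23.4, -7.4]
width: 15.9
finger_force: 119.1
```

```bash
python3 n.py; python3 bar.py | tail -1
```

```text
t 26.65 pos [505.3   6.8  68.4] yaw -29.41 F [ 35.1 -23.4  -7.4] M [-4.49 -6.46 -0.3 ] w 15.9 ff 119.1 q7 -2.17
tau_nut 0.0 radius 119.7 bearing -30.24
nut: centre off [-2.2  0.9] corner ang mod60 45.44 cost/pt 0.089 153
195 [(107, 34), (106, 29), (108, 26)] 215 [(110, 36), (111, 33), (109, 16)] 300 [(112, 56), (113, 43), (111, 42)] 320 [(112, 38), (113, 28), (111, 28)] handle cols [(280, 215), (241, -100), (240, -94)]
```

servo_tool(increments=[[-2,-1.95,0,0,0,1],[-2,-1.95,0,0,0,1],[-3,0,0,0,0,0],[-3,0,0,0,0,0],[0,0,0,0,0,0]])

```text
time_s: 27.25
eef_pos: [505.8, 11.2, 70.3]
tool_rot: [0.962, -0.272, 0.029, -0.002]
ft_force: [46.5, -32.9, -13.2]
width: 15.7
finger_force: 119.1
```

```bash
python3 n.py; python3 bar.py | tail -1
```

```text
t 27.25 pos [505.8  11.2  70.3] yaw -31.57 F [ 46.5 -32.9 -13.2] M [-6.55 -8.76 -0.05] w 15.7 ff 119.1 q7 -2.23
tau_nut 0.33 radius 121.5 bearing -32.16
nut: centre off [-2.6  1.1] corner ang mod60 44.73 cost/pt 0.118 147
195 [(103, 19), (104, 18), (69, 15)] 215 [(108, 37), (107, 29), (109, 24)] 300 [(110, 46), (109, 43), (111, 35)] 320 [(109, 35), (108, 26), (110, 25)] handle cols [(280, 105), (241, -100), (240, -96)]
```

servo_tool(increments=[[0,1.95,0,0,-1.5,-1],[0,1.95,0,0,-1.5,-1],[-1,0,0,3,0,0],[-1,0,0,3,0,0],[-1,0,0,-3,0,0],[-1,0,0,-3,0,0],[-1,0,0,-3,0,0],[-1,0,0,3,0,0]])

```text
time_s: 28.15
eef_pos: [471.0, 28.7, 61.8]
tool_rot: [0.968, -0.248, -0.027, -0.008]
ft_force: [-0.3, 1.0, -3.8]
width: 15.9
finger_force: 121.5
```

```bash
python3 n.py; python3 bar.py | tail -1
```

```text
t 28.15 pos [471.   28.7  61.8] yaw -28.72 F [-0.3  1.  -3.8] M [0.09 0.03 0.02] w 15.9 ff 121.5 q7 -2.15
tau_nut -0.1 radius 160.4 bearing -30.83
195 [(103, 29), (102, 27), (104, 18)] 215 [(105, 36), (104, 27), (106, 24)] 300 [(105, 55), (64, -46), (104, 41)] 320 [(105, 60), (104, 55), (106, 31)] handle cols [(278, 130), (239, -90), (209, -83)]Traceback (most recent call last):
  File "n.py", line 3, in <module>
    tn(); nut(cams.camera("wrist"))
          ~~~^^^^^^^^^^^^^^^^^^^^^^
  File "nutang.py", line 4, in nut
    n,l,s,_=cv2.connectedComponentsWithStats(m); k=1+np.argmax(s[1:,4]); ct=max(cv2.findContours((l==k).astype(np.uint8),0,1)[0],key=len)[:,0]
                                                     ~~~~~~~~~^^^^^^^^^
    return _wrapfunc(a, 'argmax', axis=axis, out=out, **kwds)
    return bound(*args, **kwds)
ValueError: attempt to get argmax of an empty sequence
```

Freed. I back away, level the tool and measure how the wrench now sits in the hand.

Run:
```python
from look import *
u=np.array([np.cos(np.radians(-29)),np.sin(np.radians(-29))]); g=np.array([608.7,-53.5])-200*u
go([*g,62],-29)
```

```text
at [468.4  23.9  61.4] yaw -29.14 tilt [-0.05   0.026 -0.998] shift [-39.8  -0.2   1.7] turn [ 0.1  3.3 -0.1]
```

servo_tool(increments=[[-13,0,0,0,0,0],[-13,0,0,0,0,0],[-13,0,0,0,0,0],[0,0,-20,0,1.6,0],[0,0,-40,0,1.7,0],[0,0,-30,0,0,0],[0,0,0,0,0,0],[0,0,0,0,0,0]])

```text
time_s: 29.05
eef_pos: [437.9, 42.5, 154.2]
tool_rot: [0.968, -0.251, 0.003, 0.0]
ft_force: [0.1, 0.4, -3.6]
width: 15.9
finger_force: 121.7
```

Run:
```python
from look import *
from bar import bar
go([608.7-75,-53.5,250],-29)
c=cams.camera("wrist"); np.save("w10.npy",c,allow_pickle=True); g=cv2.cvtColor(c["img"],6).astype(float)
M=np.array([[0,-.9446,-.3282],[1,0,0],[0,-.3282,.9446]])
bar(c)
for v in (115,125,135,150,170,190,205):
    d=np.diff(g[v-1:v+2].mean(0)); L=225+np.argmin(d[225:255]); Rr=262+np.argmax(d[262:295]); w=Rr-L
    m=((L+Rr+1)/2-258.6)/283.9; z=283.9*18/w; p=M@(np.array([m,(v-194.1)/283.9,1])*z)+[85.4,0,-143.6]; print(v,L,Rr,p.round(1))
```

```text
at [437.9  42.5 154.2] yaw -29.02 tilt [ 0.005 -0.002 -1.   ] shift [130.9  37.3 -95.2] turn [-0.1 -0.3 -0. ]
195 [(103, 51), (104, 40), (102, 38)] 215 [(105, 62), (104, 53), (106, 34)] 300 [(105, 61), (104, 52), (64, -48)] 320 [(105, 59), (104, 56), (106, 30)] handle cols [(278, 154), (238, -141), (239, -50)]
115 238 279 [ 77.3   0.2 -14.5]
125 238 279 [ 73.1   0.2 -15.9]
135 238 279 [ 69.    0.2 -17.4]
150 238 278 [ 62.2  -0.  -16.4]
170 239 278 [ 52.9   0.2 -16.2]
190 239 278 [ 44.2   0.2 -19.2]
205 239 277 [ 36.4  -0.  -18.3]
```

servo_tool(increments=[[20,19,-10,0,0,0],[21,19.5,-10,0,0,0],[21,19.5,-10,0,0,0],[21,19.5,-10,0,0,0],[21,19.5,-6,0,0,0],[20,19.5,0,0,0,0],[0,0,0,0,0,-7],[0,0,0,0,0,-7.5],[0,0,0,0,0,-7.5],[0,0,0,0,0,0],[0,0,0,0,0,0]])

```text
time_s: 30.2
eef_pos: [489.2, -119.8, 199.1]
tool_rot: [0.998, -0.063, 0.001, 0.001]
ft_force: [-0.6, -0.5, -4.9]
width: 15.7
finger_force: 121.5
```

Run:
```python
from look import *
from nutang import nut
st(); c=cams.camera("wrist"); np.save("w11.npy",c,allow_pickle=True); print(proj(c,[608.7,-53.5,86]),proj(c,[608.7,-53.5,64])); nut(c)
go([474.1,-301.1,110],-7.06)
```

```text
t 30.2 pos [ 489.2 -119.8  199.1] yaw -7.22 F [-0.6 -0.5 -4.9] M [-0.    0.12  0.06] w 15.7 ff 121.5 q7 -1.51
[160.99473701  63.91079918] [168.93447691  66.52299678]
nut: centre off [-1.3 -1.5] corner ang mod60 48.34 cost/pt 0.419 107
at [ 489.5 -119.9  199.4] yaw -7.19 tilt [ 0.002 -0.002 -1.   ] shift [  7.2 181.6  89.7] turn [ 0.1 -0.1 -0.1]
```

servo_tool(increments=[[1.4,36.3,0,0,0,0],[1.4,36.3,0,0,0,0],[1.4,36.3,0,0,0,0],[1.5,36.3,0,0,0,0],[1.5,36.4,0,0,0,0],[0,0,40,0,0,0],[0,0,40,0,0,0],[0,0,30,0,0,0],[0,0,0,0,0,0],[0,0,0,0,0,0]])

```text
time_s: 31.25
eef_pos: [475.8, -301.4, 91.0]
tool_rot: [0.998, -0.062, 0.002, 0.001]
ft_force: [-0.1, -0.3, -2.7]
width: 15.8
finger_force: 121.4
```

Run:
```python
from look import *
go([474.1,-301.1,29.3],-7.06)
c=cams.camera("wrist")
for t in ("wrench_grip","wrench_jaw","rest_mid"):
    for d in cams.place_of(c,t): print(t,np.round(d["position"],1),round(d["confidence"],2))
c=cams.camera("scene")
for t in ("wrench_grip","wrench_jaw","rest_mid"):
    for d in cams.place_of(c,t): print(t,np.round(d["position"],1),round(d["confidence"],2))
```

```text
at [ 475.8 -301.4   91. ] yaw -7.1 tilt [ 0.004 -0.002 -1.   ] shift [-2.  -0.1 61.7] turn [ 0.1 -0.3 -0. ]
wrench_grip [ 478.9 -303.2  107.7] 0.74
wrench_grip [ 484.7 -304.5  111.4] 0.88
wrench_grip [ 181.1 -303.2    3.5] 0.67
wrench_jaw [ 213.8 -191.4    6.8] 0.76
wrench_jaw [ 596.5 -317.    96.5] 0.68
rest_mid [ 480.2 -301.8   40.9] 0.84
```

servo_tool(increments=[[-2,0,25,0,0,0],[0,0,17,0,0,0],[0,0,10,0,0,0],[0,0,0,0,0,0],[0,0,0,0,0,0]])

```text
time_s: 32.15
eef_pos: [474.6, -301.5, 39.4]
tool_rot: [0.998, -0.062, 0.003, 0.001]
ft_force: [0.0, 0.0, -4.1]
width: 15.7
finger_force: 121.5
```

```bash
m.sh
```

```text
t 32.15 pos [ 474.6 -301.5   39.4] yaw -7.06 F [ 0.   0.  -4.1] M [0.   0.13 0.01] w 15.7 ff 121.5 q7 -1.07
tau_nut 0.01 radius 282.0 bearing 61.59
```

servo_tool(increments=[[0,0,2,0,0,0],[0,0,2,0,0,0],[0,0,0,0,0,0]])

```text
time_s: 32.45
eef_pos: [474.2, -301.2, 35.1]
tool_rot: [0.998, -0.062, 0.003, 0.001]
ft_force: [-0.3, -1.0, -2.5]
width: 15.4
finger_force: 121.5
```

```bash
m.sh
```

```text
t 32.45 pos [ 474.2 -301.2   35.1] yaw -7.06 F [-0.3 -1.  -2.5] M [0.01 0.13 0.02] w 15.4 ff 121.5 q7 -1.07
tau_nut 0.09 radius 281.9 bearing 61.5
```

servo_tool(increments=[[0,0,1.5,0,0,0],[0,0,0,0,0,0]])

```text
time_s: 32.65
eef_pos: [474.0, -301.1, 33.3]
tool_rot: [0.998, -0.062, 0.003, 0.001]
ft_force: [0.2, -0.1, -4.0]
width: 15.4
finger_force: 121.5
```

```bash
m.sh
```

```text
t 32.65 pos [ 474.  -301.1   33.3] yaw -7.05 F [ 0.2 -0.1 -4. ] M [-0.04  0.11  0.02] w 15.4 ff 121.5 q7 -1.07
tau_nut 0.08 radius 281.9 bearing 61.46
```

servo_tool(increments=[[0,0,2,0,0,0],[0,0,0,0,0,0]])

```text
time_s: 32.85
eef_pos: [473.9, -301.1, 31.1]
tool_rot: [0.998, -0.062, 0.002, 0.001]
ft_force: [-0.2, 0.6, -3.7]
width: 15.5
finger_force: 121.5
```

```bash
m.sh
```

```text
t 32.85 pos [ 473.9 -301.1   31.1] yaw -7.05 F [-0.2  0.6 -3.7] M [0.01 0.14 0.05] w 15.5 ff 121.5 q7 -1.06
tau_nut -0.08 radius 281.9 bearing 61.43
```

servo_tool(increments=[[0,0,1.5,0,0,0],[0,0,0,0,0,0]])

```text
time_s: 33.05
eef_pos: [474.2, -301.3, 30.0]
tool_rot: [0.998, -0.062, 0.003, 0.001]
ft_force: [-1.4, 0.6, -0.8]
width: 15.5
finger_force: 121.6
```

```bash
m.sh
```

```text
t 33.05 pos [ 474.2 -301.3   30. ] yaw -7.06 F [-1.4  0.6 -0.8] M [0.   0.12 0.04] w 15.5 ff 121.6 q7 -1.06
tau_nut -0.39 radius 282.0 bearing 61.51
```

servo_tool(increments=[[0,0,1,0,0,0],[0,0,0,0,0,0]])

```text
time_s: 33.25
eef_pos: [474.2, -301.4, 29.3]
tool_rot: [0.998, -0.062, 0.003, 0.001]
ft_force: [-0.7, 1.3, 1.6]
width: 15.8
finger_force: 122.1
```

```bash
m.sh
```

```text
t 33.25 pos [ 474.2 -301.4   29.3] yaw -7.07 F [-0.7  1.3  1.6] M [0.13 0.19 0.06] w 15.8 ff 122.1 q7 -1.06
tau_nut -0.29 radius 282.0 bearing 61.52
```

The bars now carry the wrench. I release, rise, and go over the nut as in the earlier reference view (yaw -16°).

servo_tool(increments=[[0,0,0,0,0,0],[0,0,0,0,0,0]], force=20)

```text
time_s: 33.45
eef_pos: [474.2, -301.4, 29.2]
tool_rot: [0.998, -0.062, 0.003, 0.001]
ft_force: [-1.8, 0.7, 2.2]
width: 15.5
finger_force: 122.1
```

servo_tool(increments=[[0,0,0,0,0,0],[0,0,0,0,0,0],[0,0,0,0,0,0],[0,0,0,0,0,0],[0,0,0,0,0,0],[0,0,-20,0,0,0],[0,0,-40,0,0,0],[0,0,-40,0,0,0],[0,0,-40,0,0,0],[0,0,-40,0,0,0],[0,0,-35,0,0,0],[0,0,0,0,0,0]], jaw=1)

```text
time_s: 34.65
eef_pos: [475.9, -302.7, 249.7]
tool_rot: [0.998, -0.062, 0.008, 0.003]
ft_force: [0.8, -0.2, 0.5]
width: 85.4
finger_force: 0.0
```

Run:
```python
from look import *
c=cams.camera("wrist"); np.save("w12.npy",c,allow_pickle=True)
for n in ("wrist","scene"):
  c=cams.camera(n)
  for t in ("wrench_grip","wrench_jaw","rest_mid"):
    for d in cams.place_of(c,t): print(n,t,np.round(d["position"],1),round(d["confidence"],2))
cv2.imwrite("pics/l.png",c["img"])
go([610.2,-53,296],-16)
# handle edges at z=48 in world
c=np.load("w12.npy",allow_pickle=True).item(); g=cv2.cvtColor(c["img"],6).astype(float)
for n in ("w4.npy","w12.npy"):
    c=np.load(n,allow_pickle=True).item(); h=cv2.cvtColor(c["img"],cv2.COLOR_BGR2GRAY); 
    q=[(405,170),(406,240),(408.5,340)] if n=="w4.npy" else []
    for f in (-70,-30,30,70):   # search across line near nominal
        P=np.array([481+f*.9927,-301-f*.12,48]); u,v=proj(c,P); r=cv2.GaussianBlur(h,(3,3),0)[int(round(v)),int(u)-20:int(u)+20].astype(int); print(n,f,int(u),int(round(v)),r.tolist())
```

```text
wrist wrench_grip [ 178.8 -306.     7.1] 0.89
wrist wrench_grip [ 474.9 -299.5   40.7] 0.81
wrist wrench_grip [ 6.063e+02 -5.620e+01 -4.000e-01] 0.57
wrist wrench_jaw [ 209.9 -188.4    5.4] 0.78
scene wrench_grip [ 180.4 -300.2    4.2] 0.75
scene wrench_grip [ 483.1 -303.    40. ] 0.74
scene wrench_jaw [ 211.5 -194.2    7.9] 0.8
scene wrench_jaw [ 592.8 -314.5   41.1] 0.58
scene rest_mid [ 482.9 -302.4   42.7] 0.81
scene rest_mid [ 7.030e+02 -2.065e+02 -5.000e-01] 0.35
at [ 472.6 -300.6  242.8] yaw -7.06 tilt [ 0.003 -0.001 -1.   ] shift [ 106.3 -262.6  -53. ] turn [ 0.  -0.2  8.9]
w4.npy -70 261 218 [211, 211, 210, 210, 210, 209, 209, 209, 209, 208, 208, 212, 196, 142, 100, 99, 107, 108, 107, 106, 104, 103, 104, 105, 103, 92, 100, 152, 200, 210, 207, 207, 208, 208, 208, 208, 208, 208, 208, 208]
w4.npy -30 261 188 [69, 69, 68, 67, 67, 69, 69, 68, 68, 68, 68, 65, 65, 77, 94, 103, 105, 103, 102, 101, 100, 99, 100, 102, 100, 90, 76, 68, 67, 67, 68, 67, 68, 69, 70, 69, 68, 68, 69, 70]
w4.npy 30 260 141 [98, 99, 101, 100, 97, 97, 97, 97, 97, 98, 99, 92, 78, 78, 89, 97, 99, 99, 98, 96, 96,
[... 340 characters left out ...]
11, 215, 199, 145, 101, 100, 107, 107, 106, 105, 104, 104, 104, 105, 103, 87, 104, 174, 210, 206, 205, 205, 205, 205, 205, 205, 205, 205, 206]
w12.npy -30 256 190 [70, 69, 69, 68, 68, 69, 70, 69, 68, 68, 68, 68, 68, 65, 67, 83, 100, 105, 104, 102, 101, 100, 100, 100, 101, 101, 95, 81, 67, 65, 67, 67, 68, 68, 69, 70, 69, 68, 69, 70]
w12.npy 30 256 142 [97, 98, 101, 101, 98, 97, 97, 96, 96, 97, 98, 98, 99, 92, 80, 83, 95, 99, 99, 98, 96, 96, 97, 95, 95, 96, 94, 80, 65, 62, 72, 91, 101, 101, 98, 98, 101, 102, 100, 98]
w12.npy 70 255 108 [71, 71, 70, 69, 69, 69, 69, 69, 68, 68, 69, 69, 69, 66, 64, 73, 86, 95, 97, 97, 97, 96, 95, 96, 94, 93, 96, 94, 85, 73, 67, 68, 69, 68, 68, 69, 70, 69, 68, 68]
```

The wrench is back where it was, within a millimetre or two. Now over the nut.

servo_tool(increments=[[15,-37,-8,0,0,0],[15,-37,-8,0,0,0],[15,-37,-8,0,0,0],[15,-38,-8,0,0,0],[15,-38,-8,0,0,0],[15,-38,-7,0,0,0],[16,-38,-6,0,0,0],[0,0,0,0,0,4.5],[0,0,0,0,0,4.5],[0,0,0,0,0,0],[0,0,0,0,0,0]])

```text
time_s: 36.2
eef_pos: [610.1, -53.0, 296.7]
tool_rot: [0.99, -0.139, 0.002, 0.001]
ft_force: [0.9, 0.1, 0.0]
width: 85.0
finger_force: 0.0
```

Run:
```python
from look import *
from nutang import nut
st(); c=cams.camera("wrist"); np.save("w13.npy",c,allow_pickle=True)
nut(np.load("w3.npy",allow_pickle=True).item()); nut(c)
for n in ("w3.npy","w13.npy"):
    c=np.load(n,allow_pickle=True).item(); u,v=proj(c,[608.7,-53.5,86]).astype(int); h=cv2.cvtColor(c["img"],cv2.COLOR_BGR2HSV); m=cv2.inRange(h,(15,90,60),(35,255,255))
    print(n,u,v,[(r,*(np.flatnonzero(m[v+r,u-30:u+30])[[0,-1]]-30)) for r in range(-14,18,3) if m[v+r,u-30:u+30].any()])
go([609.5,-53.5,56],-16)
```

```text
t 36.2 pos [610.1 -53.  296.7] yaw -15.99 F [0.9 0.1 0. ] M [ 0.01  0.02 -0.02] w 85.0 ff 0.0 q7 -1.8
nut: centre off [-0.2  0.3] corner ang mod60 42.63 cost/pt 0.13 56
nut: centre off [-0.3  0.2] corner ang mod60 43.86 cost/pt 0.125 57
w3.npy 261 169 [(-14, np.int64(-5), np.int64(6)), (-11, np.int64(-10), np.int64(11)), (-8, np.int64(-13), np.int64(14)), (-5, np.int64(-13), np.int64(14)), (-2, np.int64(-13), np.int64(14)), (1, np.int64(-13), np.int64(14)), (4, np.int64(-13), np.int64(14)), (7, np.int64(-13), np.int64(14)), (10, np.int64(-12), np.int64(13)), (13, np.int64(-7), np.int64(8)), (16, np.int64(-1), np.int64(1))]
w13.npy 259 167 [(-14, np.int64(-5), np.int64(6)), (-11, np.int64(-10), np.int64(11)), (-8, np.int64(-13), np.int64(13)), (-5, np.int64(-13), np.int64(14)), (-2, np.int64(-13), np.int64(14)), (1, np.int64(-13), np.int64(14)), (4, np.int64(-13), np.int64(14)), (7, np.int64(-13), np.int64(14)), (10, np.int64(-12), np.int64(13)), (13, np.int64(-6), np.int64(8)), (16, np.int64(-1), np.int64(2))]
at [610.  -53.  296.8] yaw -16.01 tilt [ 0.004 -0.002 -1.   ] shift [ -1.5   0.4 240.8] turn [ 0.  -0.3 -0. ]
```

The nut stands within about 1° of one full flat from its finger-tight angle. To be sure the wedge release left no slack, I feel it once with the fingers, staying well below the bite torque.

servo_tool(increments=[[-1,0.4,45,0,0,0],[0,0,45,0,0,0],[0,0,45,0,0,0],[0,0,45,0,0,0],[0,0,40,0,0,0],[0,0,20.5,0,0,0],[0,0,0,0,0,0],[0,0,0,0,0,0]])

```text
time_s: 37.05
eef_pos: [610.8, -53.7, 57.1]
tool_rot: [0.99, -0.14, 0.003, 0.001]
ft_force: [0.2, 0.8, 1.3]
width: 85.3
finger_force: 0.0
```

servo_tool(increments=[[0,0,0,0,0,0],[0,0,0,0,0,0],[0,0,0,0,0,0],[0,0,0,0,0,0],[0,0,0,0,0,0],[0,0,0,0,0,0],[0,0,0,0,0,0]], jaw=0, force=50)

```text
time_s: 37.75
eef_pos: [610.8, -54.4, 58.1]
tool_rot: [0.99, -0.14, 0.003, 0.001]
ft_force: [-2.0, -1.0, 5.4]
width: 35.2
finger_force: 51.7
```

```bash
python3 -c "
from look import *
st()"
```

```text
t 37.75 pos [610.8 -54.4  58.1] yaw -16.06 F [-2.  -1.   5.4] M [-0.4   0.42  0.15] w 35.2 ff 51.7 q7 -1.77
```

servo_tool(increments=[[0,0,0,0,0,0.8]])

```text
time_s: 37.85
eef_pos: [610.8, -54.5, 58.1]
tool_rot: [0.989, -0.146, 0.003, 0.001]
ft_force: [-1.3, -2.1, 5.7]
width: 35.0
finger_force: 51.9
```

```bash
python3 -c "
from look import *
st()"
```

```text
t 37.85 pos [610.8 -54.5  58.1] yaw -16.75 F [-1.3 -2.1  5.7] M [-0.46  0.47  0.85] w 35.0 ff 51.9 q7 -1.78
```

servo_tool(increments=[[0,0,0,0,0,0.5]])

```text
time_s: 37.95
eef_pos: [610.8, -54.5, 58.1]
tool_rot: [0.989, -0.149, 0.003, 0.002]
ft_force: [-1.4, -2.7, 5.7]
width: 35.2
finger_force: 52.0
```

```bash
python3 -c "
from look import *
st()"
```

```text
t 37.95 pos [610.8 -54.5  58.1] yaw -17.16 F [-1.4 -2.7  5.7] M [-0.42  0.4   1.06] w 35.2 ff 52.0 q7 -1.78
```

servo_tool(increments=[[0,0,0,0,0,-0.8],[0,0,0,0,0,0]])

```text
time_s: 38.15
eef_pos: [610.8, -54.5, 58.1]
tool_rot: [0.99, -0.143, 0.003, 0.001]
ft_force: [-1.9, -2.8, 5.5]
width: 35.4
finger_force: 51.8
```

servo_tool(increments=[[0,0,0,0,0,0],[0,0,0,0,0,0],[0,0,0,0,0,0],[0,0,0,0,0,0],[0,0,0,0,0,0],[0,0,-40,0,0,0],[0,0,-40,0,0,0],[0,0,-40,0,0,0],[0,0,-40,0,0,0],[0,0,-40,0,0,0],[0,0,0,0,0,0]], jaw=1)

```text
time_s: 39.25
eef_pos: [613.0, -53.3, 263.5]
tool_rot: [0.99, -0.144, 0.009, -0.0]
ft_force: [0.3, -0.5, 0.1]
width: 85.5
finger_force: 0.0
```

Run:
```python
from look import *
from nutang import nut
st(); nut(cams.camera("wrist"))
c=cams.camera("scene")
for t in names:
    for d in cams.place_of(c,t)[:3]: print(t,np.round(d["position"]),round(d["confidence"],2))
```

```text
t 39.25 pos [613.  -53.3 263.5] yaw -16.57 F [ 0.3 -0.5  0.1] M [-0.03 -0.04 -0.  ] w 85.5 ff 0.0 q7 -1.8
nut: centre off [-0.5  0.5] corner ang mod60 44.06 cost/pt 0.154 60
nut [606. -56.  74.] 0.59
outlet [608. -53.  -2.] 0.85
wrench_grip [ 481. -302.   41.] 0.95
wrench_grip [ 182. -304.    4.] 0.6
wrench_jaw [ 212. -192.    6.] 0.67
wrench_jaw [ 593. -315.   40.] 0.57
rest_mid [ 481. -302.   44.] 0.67
small_wrench [ 401. -101.    3.] 0.59
ring_a [367.  49.  -1.] 0.79
ring_a [710. 213.   2.] 0.66
ring_a [ 700. -205.    0.] 0.51
```

```bash
python3 -c "
from plant import order
print(order.hand_in())"
```

```text
the job is handed in; nothing more can be done
None
```

The nut was run down finger-tight and turned one flat more with the wrench (60° within about 1° by feel, wrist camera about 59°), and the wrench is back on its rest within 1–2 mm. The wrench wedged on the nut, so the nut turned back about 11° once; I re-turned it, pulled the wrench off hard (up to about 57 N at the last reading), and checked it by finger below the bite torque. The bystanders I could see had not moved, and I handed in at about 39 s.

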